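# Fit the heat sink that stands behind the bottles

## Robot

A 6-joint arm with a two-finger parallel gripper is mounted at the origin on a cart in front of the work surface, level with it; the furniture and walls round the work are solid. World frame = base frame: x ahead of the robot, y to its left, z up, the work surface at z = 0. Lengths are in m, angles in rad, forces in N, time in s.
With the tool pointing down it reaches from about 0.425 to 0.95 m from the base axis. Payload 3.5 kg.
Tool frame: the origin (TCP) lies on the centre line of the jaws, within the pads' length; the fingertips stand 8 mm ahead of it and the grasp point (between the pads) lies 11 mm behind it; z points along the fingers, y is the line along which they close (so a half turn about z gives the same grasp; the last joint's range is limited). The gripper opens to 85 mm and grips with 20 to 120 N. Pads are 22 mm wide; open, the fingers measure 114 mm over their backs; the gripper's body (76 mm by 85 mm) begins 54 mm behind the grasp point. The pads swing forward as they close: fully open they stand 13 mm farther back than shut.
Start: joints at [-1.389, 0.286, 1.577, -0, 1.279, -0.15], TCP at [0.22, -0.638, 0.239] pointing down, gripper open.
Joint ranges: [-2.77, 2.77], [-0.9, 2.22], [0.21, 2.48], [-1.53, 4.67], [0.24, 2.81], [-2.84, 2.84]. Speed limits (rad/s): [2.79, 2.79, 3.14, 3.14, 3.14, 3.14].

## Interface

Orientations are given as a unit quaternion [x, y, z, w].
In Python, from plant import ctrl gives the robot as it stands. The module is installed in compiled form; this text tells all that it offers.
- The arm moves only by the tool send_rows, never from a script. Its argument "steps" is a list of rows, each a list of 5 numbers: the shift along the tool's x, y, z in m, then the turn about the tool's z in degrees, then the opening, from -1 (shut) to 1 (fully open). A call has 1 to 12 rows; each row is the pose to reach, as a shift and turn from the pose commanded when the call began, along the tool's axes at that moment; what a row does not reach only later rows make up. A row lasts 1/10 s, in which the tool goes at most 50 mm and 8.59 degrees, less where a joint would pass 70% of its speed; a pose out of reach is approached as far as the arm can. A call with a gripper value outside its range is refused whole. The fingers move at their own pace and stop on an object; "squeeze" is the grip in N (left out, the last holds). Time passes only in rows, so rows that repeat a pose let the fingers close. It gives the time, the measured TCP pose, the force, the opening and the grip force at its end, in the units of the state.
- ctrl.get_state(): the state, without advancing time (a new reading comes with each control period).
- ctrl.read_camera(name): name is "side" or "top" or "wrist"; returns the picture (384x512x3 uint8, red, green, blue); there is no depth.
- ctrl.calibration(name): a dict with "intrinsics" (3x3 intrinsics, pixels), "extrinsics" (4x4, takes a point from world to camera coordinates); the wrist camera has in their place "tool_from_camera" (4x4, takes a point from camera to tool coordinates, whose origin is the TCP and whose axes are the flange's). Camera axes: x right, y up, looking along -z (the intrinsics and any distortion apply to the point x, -y, -z); pixel columns grow to the right and rows downward; lengths in m; the calibration is good to about 2 mm. A picture is of the moment at which its call begins: read the wrist's pose just before it. calibration takes no time and is no camera call.
- ctrl.sign_off(): hands the job in; it is judged then, once.
The state is a dict: "time": time; "qpos": joint angles; "dq": joint speeds; "joint_efforts": joint torques, N m; "eef_pos": TCP position; "tcp_rot": TCP orientation; "contact_force": force on the tool from outside, world axes, zero at the start; "wrist_torque": the same for the moment, N m; "opening": opening from 0.0 (shut) to 1.0 (fully open); "finger_force": force on a finger pad.
Only numpy, scipy, OpenCV 4.12 (cv2) and the standard library are available. Lean on these libraries where they do the work, as an engineer would, in place of code of your own. Each camera call takes 0.05 s, during which the arm holds its last target. There are 200 camera calls.

## Task

The heat sink on the storage tray is hemmed in by three bottles: stand all three upright on the black rubber mat, leaving the heat sink where it is until then. Fetch the heat sink and set it flat on the middle of the large chip of the green main board, its sides square with the chip's; only after that, put each bottle back on the tray at the very place where that bottle stood at the start. Let no bottle tip over and leave the little amber jar on the tray where it is.

Things in the scene. Friction and masses are not known exactly. Their poses are not given: they have to be found in the camera images.
- rinse_bottle_mid (a point): large white bottle with a blue cap: round body 52 mm in diameter up to 80 mm, cap 27 mm in diameter, 110 mm tall in all, 0.12 kg. This point lies on its axis 66 mm above its underside, a good height to grip it (lower, the gripper may meet the cap); z is up. Loose; at the start it stands on one of the three ringed places of the tray.
- flux_bottle_mid (a point): pale yellow bottle with a thin black cap: round body 36 mm in diameter up to 48 mm, 66 mm tall in all, 0.06 kg. This point is its centre, 33 mm above its underside; z is up. Loose; at the start on one of the three ringed places of the tray.
- white_bottle_mid (a point): small white bottle with a white cap: round body 33 mm in diameter up to 45 mm, 62 mm tall in all, 0.05 kg. This point is its centre, 31 mm above its underside; z is up. Loose; at the start on one of the three ringed places of the tray.
- heat_sink_mid (a point): square finned aluminium heat sink, 32 x 32 mm and 20 mm high, 0.05 kg, base plate 4 mm thick. This point is its centre, 10 mm above its underside; z is up, the fins run along its y axis, so grip it along y, over the ends of the fins (32 mm), not across the thin fins. Loose; it starts on the tray between the bottles.
- small_jar_mid (a point): little amber jar with a black lid, 21 mm in diameter, 32 mm tall, at one front corner of the tray; this point is its centre, 16 mm above its underside. Loose bystander, to be left alone.
- tray_floor (a point): aluminium tray, fixed. Point on its floor (4 mm over the bench) near where the heat sink starts; x to the rear. Floor x -115 to 85, y -95 to 95 mm; rim 10 mm high, rear panel 40 mm high at x = 83. Three thin flat rings (58 mm) mark the bottles' places at (x, y) = (0, 58), (0, -58), (-66, 0) mm; each bottle stands within 5 mm of one of them, which one varies.
- mat_top (a point): black ribbed rubber mat, fixed, 100 mm (its x) by 210 mm (its y), 3 mm thick; this point is the centre of its upper face. Empty at the start; bottles may stand anywhere with their centres over it. Between tray and mat is a solder station 175 mm high (world x over 0.46, y -0.13 to 0.12); a cabinet hangs 0.66 m above the bench at x over 0.56, y under -0.13.
- chip_top (a point): centre of the top face of the large square steel-topped chip (40 x 40 mm) in the middle of the green main board (116 x 116 mm, fixed). The face is 11 mm above the bench and 3 mm above the board; axes along the chip's sides, z up. Other components are at most 7 mm high and at the board's edges, 45 mm or more from the chip's centre.

How it is judged:
On the way, in this order (a step that is already met when the one before it is completed fails the run):
1. all three bottles stand upright and released on the mat, the heat sink still in its place on the tray (x of rinse_bottle_mid in the frame of mat_top between -0.052 and 0.052 m and y of rinse_bottle_mid in the frame of mat_top between -0.107 and 0.107 m and z of rinse_bottle_mid in the frame of mat_top between 0.06 and 0.072 m and angle between each of rinse_bottle_mid, flux_bottle_mid, white_bottle_mid's own z axis and vertical below 0.15 rad and contact force between the fingers and rinse_bottle below 0.3 N and x of flux_bottle_mid in the frame of mat_top between -0.052 and 0.052 m and y of flux_bottle_mid in the frame of mat_top between -0.107 and 0.107 m and z of flux_bottle_mid in the frame of mat_top between 0.027 and 0.039 m and contact force between the fingers and flux_bottle below 0.3 N and x of white_bottle_mid in the frame of mat_top between -0.052 and 0.052 m and y of white_bottle_mid in the frame of mat_top between -0.107 and 0.107 m and z of white_bottle_mid in the frame of mat_top between 0.025 and 0.037 m and contact force between the fingers and white_bottle below 0.3 N and distance of heat_sink_mid from where it was at the start of the episode below 0.02 m), for 0.2 s.
2. the heat sink is on the chip and released, the bottles still on the mat (x of rinse_bottle_mid in the frame of mat_top between -0.052 and 0.052 m and y of rinse_bottle_mid in the frame of mat_top between -0.107 and 0.107 m and z of rinse_bottle_mid in the frame of mat_top between 0.06 and 0.072 m and angle between each of rinse_bottle_mid, flux_bottle_mid, white_bottle_mid's own z axis and vertical below 0.15 rad and contact force between the fingers and rinse_bottle below 0.3 N and x of flux_bottle_mid in the frame of mat_top between -0.052 and 0.052 m and y of flux_bottle_mid in the frame of mat_top between -0.107 and 0.107 m and z of flux_bottle_mid in the frame of mat_top between 0.027 and 0.039 m and contact force between the fingers and flux_bottle below 0.3 N and x of white_bottle_mid in the frame of mat_top between -0.052 and 0.052 m and y of white_bottle_mid in the frame of mat_top between -0.107 and 0.107 m and z of white_bottle_mid in the frame of mat_top between 0.025 and 0.037 m and contact force between the fingers and white_bottle below 0.3 N and horizontal distance between heat_sink_mid and chip_top below 0.01 m and z of heat_sink_mid in the frame of chip_top between 0.006 and 0.014 m and angle between heat_sink_mid's own z axis and vertical below 0.12 rad and (angle between the x axis of heat_sink_mid and the x axis of chip_top, either way round below 0.25 rad or angle between the x axis of heat_sink_mid and the y axis of chip_top, either way round below 0.25 rad) and contact force between the fingers and heat_sink below 0.3 N), for 0.2 s.
At the end, for the whole second after the job is handed in: The heat sink lies flat on the chip, within 10 mm of its centre and square with it within 14 degrees; each bottle stands upright on the tray within 15 mm of where it stood at the start; the jar is within 20 mm of its start; all is released and at rest (horizontal distance between heat_sink_mid and chip_top below 0.01 m and z of heat_sink_mid in the frame of chip_top between 0.006 and 0.014 m and angle between each of heat_sink_mid, rinse_bottle_mid, flux_bottle_mid, white_bottle_mid's own z axis and vertical below 0.12 rad and (angle between the x axis of heat_sink_mid and the x axis of chip_top, either way round below 0.25 rad or angle between the x axis of heat_sink_mid and the y axis of chip_top, either way round below 0.25 rad) and contact force between the fingers and heat_sink below 0.3 N and distance of each of rinse_bottle_mid, flux_bottle_mid, white_bottle_mid from where it was at the start of the episode below 0.015 m and contact force between the fingers and rinse_bottle below 0.3 N and contact force between the fingers and flux_bottle below 0.3 N and contact force between the fingers and white_bottle below 0.3 N and distance of small_jar_mid from where it was at the start of the episode below 0.02 m and linear speed of each of rinse_bottle, flux_bottle, white_bottle, heat_sink, small_jar below 0.02 m/s); the robot touches nothing.
It fails at once if a bottle is tipped over (angle between any of rinse_bottle_mid, flux_bottle_mid, white_bottle_mid's own z axis and vertical above 0.6 rad).
It fails at once if the amber jar is moved or knocked over (distance of small_jar_mid from where it was at the start of the episode above 0.025 m or angle between small_jar_mid's own z axis and vertical above 0.5 rad).
It also fails if it takes over 144 s, if anything falls off the work surface, if the arm or the gripper's body presses on something with over 40 N, if the wrist force passes 120 N, or if a joint passes its speed limit or range.

## Working session

There is one attempt and no reset: what is moved stays moved. The work goes in short steps, Python scripts to look and compute and a tool call to move; the robot and the scene stay as the last step left them, time stands still between calls to the robot, and variables do not carry over. Pictures are saved under pics/ and viewed, at most 14 in all, crops included, and the job is handed in when it is done.

Besides the shell and the picture viewer there is one more tool, called after ">>>" as name(argument=value, ...) on one line, values as JSON. send_rows: Moves the arm, as the interface text tells. Its arguments: {"type":"object","properties":{"steps":{"type":"array","items":{"type":"array","items":{"type":"number"}}},"squeeze":{"type":"number"}},"required":["steps"]}

```bash
mkdir -p pics; ls; python3 - <<'E'
from plant import ctrl
import cv2,numpy as np
np.set_printoptions(precision=4,suppress=True)
s=ctrl.get_state();print(s)
for n in("side","top","wrist"):
    print(n,ctrl.calibration(n))
    im=ctrl.read_camera(n);np.save(f"pics/{n}0.npy",im)
    cv2.imwrite(f"pics/{n}0.png",im[:,:,::-1])
E
```

```text
pics
{'time': 0.0, 'qpos': array([-1.389 ,  0.2872,  1.5782, -0.    ,  1.2786, -0.15  ]), 'dq': array([ 0.0002,  0.0005, -0.0013, -0.0012, -0.0011,  0.0003]), 'joint_efforts': array([  0.0001, -40.5984, -29.2624,  -0.0002,   0.0057,   0.    ]), 'eef_pos': array([ 0.2198, -0.6375,  0.2379]), 'tcp_rot': array([ 0.9863,  0.1652, -0.    , -0.0012]), 'contact_force': array([ 0.7627, -0.0798,  1.1711]), 'wrist_torque': array([ 0.0007, -0.0417,  0.0242]), 'finger_force': 0.0, 'opening': 1.0016169899227094}
side {'intrinsics': array([[376.7324,   0.    , 254.6419],
       [  0.    , 376.7324, 194.3603],
       [  0.    ,   0.    ,   1.    ]]), 'extrinsics': array([[ 0.9979,  0.0595, -0.0274, -0.4593],
       [ 0.0007,  0.4084,  0.9128, -0.0604],
       [ 0.0655, -0.9109,  0.4075, -1.0244],
       [ 0.    ,  0.    ,  0.    ,  1.    ]])}
top {'intrinsics': array([[496.3571,   0.    , 258.1179],
       [  0.    , 496.3571, 195.5474],
       [  0.    ,   0.    ,   1.    ]]), 'extrinsics': array([[-0.0067, -0.9999, -0.0151, -0.0442],
       [ 0.9914, -0.0086,  0.1304, -0.4859],
       [-0.1305, -0.0141,  0.9913, -1.1451],
       [ 0.    ,  0.    ,  0.    ,  1.    ]])}
wrist {'intrinsics': array([[287.708 ,   0.    , 256.8634],
       [  0.    , 287.708 , 190.6382],
       [  0.    ,   0.    ,   1.    ]]), 'tool_from_camera': array([[ 0.0009,  0.9458,  0.3247,  0.0849],
       [ 1.    , -0.0009, -0.0003,  0.0003],
       [-0.    ,  0.3247, -0.9458, -0.1346],
       [ 0.    ,  0.    ,  0.    ,  1.    ]])}
```

View pics/top0.png

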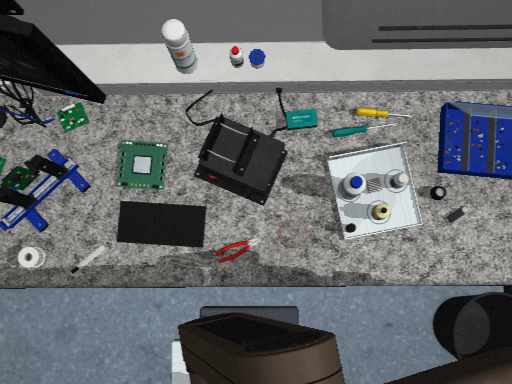

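View pics/side0.png

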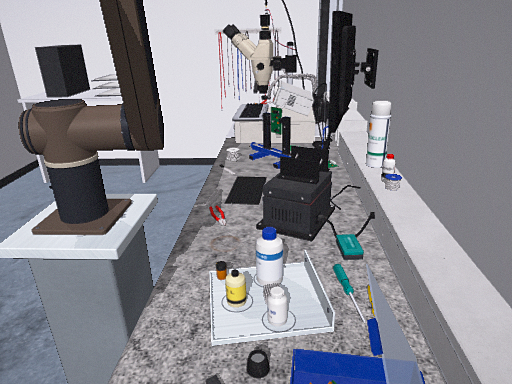

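View pics/wrist0.png

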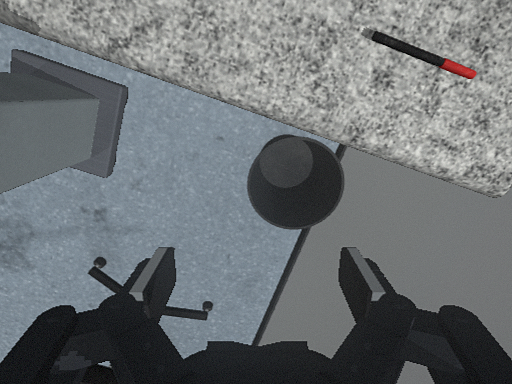

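The top view shows the rinse bottle's blue cap at (355,183), the white cap at (397,180), the flux cap at (380,210) and the heat sink at (374,184). The jar is at (350,228), the mat at (162,223) and the chip at (143,165). The side view agrees on the bottle layout. The wrist view shows only the bench edge.

```bash
cat > h.py <<'E'
from plant import ctrl
import cv2,numpy as np
from scipy.spatial.transform import Rotation as R
np.set_printoptions(precision=4,suppress=True)
def cam(name,st=None):
    c=ctrl.calibration(name);K=c["intrinsics"]
    if name=="wrist":
        T=np.eye(4);T[:3,:3]=R.from_quat(st["tcp_rot"]).as_matrix();T[:3,3]=st["eef_pos"]
        W=T@c["tool_from_camera"]
    else: W=np.linalg.inv(c["extrinsics"])
    return K,W
def ray(px,z,name,st=None):
    K,W=cam(name,st)
    d=np.linalg.inv(K)@[px[0],px[1],1];d=W[:3,:3]@(d*[1,-1,-1])
    return W[:3,3]+d*(z-W[2,3])/d[2]
def proj(p,name,st=None):
    K,W=cam(name,st);q=np.linalg.inv(W)@[*p,1];q=K@(q[:3]*[1,-1,-1]);return q[:2]/q[2]
def snap(name,tag):
    st=ctrl.get_state();im=ctrl.read_camera(name)
    cv2.imwrite(f"pics/{tag}.png",im[:,:,::-1]);return st,im
def tool(p,yaw_close=None,st=None):
    """shift in tool axes from current pose to world p"""
    st=st or ctrl.get_state()
    Rm=R.from_quat(st["tcp_rot"]).as_matrix();return Rm.T@(np.array(p)-st["eef_pos"])
E
python3 - <<'E'
from h import *
im=np.load("pics/top0.npy");hsv=cv2.cvtColor(im,cv2.COLOR_RGB2HSV)
def comps(m,roi,lo=8):
    x0,y0,x1,y1=roi;s=np.zeros(m.shape,np.uint8);s[y0:y1,x0:x1]=m[y0:y1,x0:x1]
    n,l,st,c=cv2.connectedComponentsWithStats(s)
    return [(c[i],st[i,4],cv2.minAreaRect(cv2.findContours((l==i).astype(np.uint8),0,2)[0][0])) for i in range(1,n) if st[i,4]>=lo]
I=cv2.inRange
dark=I(im,(0,0,0),(45,45,45))
for nm,m,roi,z in [("rinsecap",I(hsv,(105,120,60),(130,255,255)),(335,160,375,205),.114),
 ("fluxbody",I(hsv,(20,60,80),(35,255,255)),(360,195,400,230),.052),
 ("fluxcap",dark,(370,200,392,220),.070),("jar",dark,(340,218,362,238),.036),
 ("mat",dark,(110,195,215,255),.003),("board",I(hsv,(50,60,40),(90,255,255)),(110,130,175,195),.008),
 ("chip",I(im,(170,170,170),(255,255,255)),(125,145,160,185),.011)]:
    for c,a,r in comps(m,roi,12): print(nm,a,ray(c,z,"top"),"rect",ray(r[0],z,"top")[:2],r)
big=cv2.resize(im[135:245,320:430],(770,770),interpolation=cv2.INTER_CUBIC)
cv2.imwrite("pics/tray_crop.png",cv2.resize(big,(600,600))[:,:,::-1])
for p in[(397,179),(374,184),(330,155),(404,145),(422,223),(346,238)]: print(p,ray(p,.01,"top"),ray(p,.066,"top"))
E
```

```text
rinsecap 109 [ 0.5039 -0.265   0.114 ] rect [ 0.5035 -0.2646] ((355.7500305175781, 181.75001525878906), (10.60660171508789, 11.31370735168457), 45.0)
fluxbody 170 [ 0.4448 -0.3305  0.052 ] rect [ 0.4442 -0.3315] ((380.8000183105469, 211.10003662109375), (14.310833930969238, 16.54690170288086), 63.43495178222656)
fluxcap 18 [ 0.4447 -0.333   0.07  ] rect [ 0.4443 -0.3329] ((383.25, 210.25), (3.535533905029297, 4.242640495300293), 45.0)
jar 57 [ 0.4075 -0.2624  0.036 ] rect [ 0.4079 -0.2621] ((350.0, 227.5), (7.0, 8.0), 90.0)
mat 3488 [0.4225 0.1873 0.003 ] rect [0.4229 0.1878] ((160.95835876464844, 223.63861083984375), (86.12139129638672, 41.06493377685547), 3.7313973903656006)
board 1651 [0.5674 0.2356 0.008 ] rect [0.5673 0.2361] ((141.98529052734375, 164.69117736816406), (47.781925201416016, 46.78487014770508), 4.39870548248291)
chip 230 [0.5677 0.2359 0.011 ] rect [0.5672 0.2365] ((141.5, 164.5), (15.0, 15.0), 90.0)
(397, 179) [ 0.5258 -0.3833  0.01  ] [ 0.5167 -0.3682  0.066 ]
(374, 184) [ 0.5141 -0.3275  0.01  ] [ 0.5055 -0.3151  0.066 ]
(330, 155) [ 0.5865 -0.2234  0.01  ] [ 0.5745 -0.2159  0.066 ]
(404, 145) [ 0.6095 -0.4039  0.01  ] [ 0.5965 -0.3879  0.066 ]
(422, 223) [ 0.419  -0.4381  0.01  ] [ 0.4149 -0.4205  0.066 ]
(346, 238) [ 0.3847 -0.2562  0.01  ] [ 0.3822 -0.2472  0.066 ]
```

View pics/tray_crop.png

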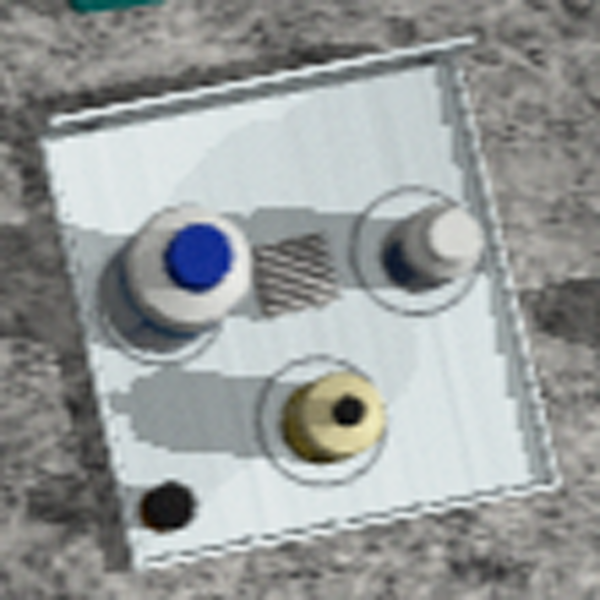

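The crop shows the three rings and the bottles on them: rinse left, white right, flux front. The fins look as if they run left to right. I'll move the wrist camera over the tray to measure more finely.

>>> send_rows(steps=[[0.04,-0.022,-0.004,1,1],[0.08,-0.045,-0.008,2,1],[0.12,-0.068,-0.012,3,1],[0.16,-0.09,-0.016,4,1],[0.2,-0.113,-0.02,5,1],[0.24,-0.136,-0.024,6,1],[0.28,-0.158,-0.028,7,1],[0.32,-0.18,-0.03,8,1],[0.355,-0.202,-0.03,9,1],[0.355,-0.202,-0.03,9,1],[0.355,-0.202,-0.03,9,1],[0.355,-0.202,-0.03,9,1]])

```text
time: 1.35
eef_pos: [0.4891, -0.3322, 0.269]
tcp_rot: [0.996, 0.087, -0.0, -0.0]
contact_force: [-0.3, -0.1, 1.0]
opening: 1.001
finger_force: 0.0
```

```bash
python3 - <<'E'
from h import *
st,im=snap("wrist","w1");print(st["eef_pos"],st["tcp_rot"],st["qpos"])
np.savez("pics/w1.npz",im=im,**{k:st[k] for k in("eef_pos","tcp_rot")})
E
```

```text
[ 0.4891 -0.3322  0.269 ] [ 0.9962  0.0869 -0.0004 -0.    ] [-0.7678  0.0817  1.7573 -0.0005  1.3032  0.629 ]
```

View pics/w1.png

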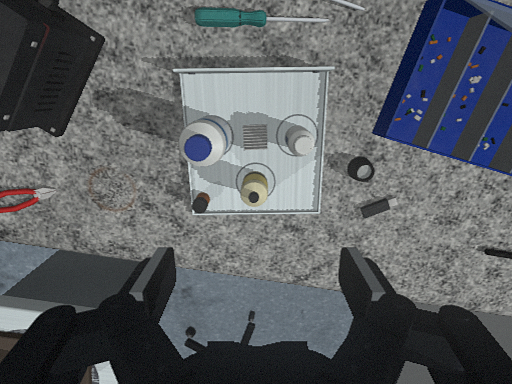

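The wrist view has the rinse cap at (198,147), the flux cap at (254,197), the white cap near (302,147) and the heat sink at (255,136). The fins run left to right, along tool y. The jar is at (201,202).

```bash
python3 - <<'E'
from h import *
st=dict(np.load("pics/w1.npz"));im=st["im"];hsv=cv2.cvtColor(im,cv2.COLOR_RGB2HSV)
t=np.load("pics/top0.npy")
def lsq(a,b):
    A=[];B=[]
    for n,px in(("wrist",a),("top",b)):
        _,W=cam(n,st);o=W[:3,3];p=ray(px,0,n,st);d=(p-o)/np.linalg.norm(p-o);P=np.eye(3)-np.outer(d,d);A.append(P);B.append(P@o)
    return np.linalg.lstsq(np.vstack(A),np.hstack(B),rcond=None)[0]
def cen(m,x0,y0,x1,y1):
    s=np.zeros(m.shape,np.uint8);s[y0:y1,x0:x1]=m[y0:y1,x0:x1];M=cv2.moments(s,True);return np.array([M["m10"],M["m01"]])/M["m00"],M["m00"]
I=cv2.inRange
rw,a=cen(I(hsv,(105,120,60),(130,255,255)),175,125,225,168);print("rinse w",rw,a,ray(rw,.109,"wrist",st),lsq(rw,(355.6,182)))
dk=I(im,(0,0,0),(45,45,45))
fw,a=cen(dk,246,188,262,206);print("flux",fw,a,ray(fw,.068,"wrist",st))
ft,a=cen(I(t,(0,0,0),(60,60,60)),376,202,392,220);print(ft,a,ray(ft,.070,"top"),lsq(fw,ft))
jw,_=cen(dk,190,192,212,210);print("jar",jw,ray(jw,.032,"wrist",st))
# heat sink
hs=I(im,(0,0,0),(185,185,185));s=np.zeros(hs.shape,np.uint8);s[118:156,238:275]=hs[118:156,238:275]
s=cv2.morphologyEx(s,cv2.MORPH_CLOSE,np.ones((5,5)))
c=max(cv2.findContours(s,0,2)[0],key=cv2.contourArea);r=cv2.minAreaRect(c);print("sink",r,ray(r[0],.024,"wrist",st))
for p in[(180,70),(333,68),(319,213),(193,213)]: print(p,ray(p,.014,"wrist",st))
big=np.hstack([cv2.resize(im[110:215,175:330],None,fx=4,fy=4,interpolation=cv2.INTER_CUBIC)])
cv2.imwrite("pics/w1c.png",big[:,:,::-1])
for n,p in(("mat",(.4225,.1873,.003)),):print(proj((.516,-.37,.066),"wrist",st),proj((.516,-.37,.066),"top"))
E
```

```text
rinse w [197.7565 147.3819] 542.0 [ 0.5089 -0.267   0.109 ] [ 0.506  -0.2661  0.0994]
flux [254.4 197.8] 5.0 [ 0.4494 -0.3362  0.068 ]
[382.16 211.76] 25.0 [ 0.4409 -0.3303  0.07  ] [ 0.4426 -0.3364  0.0485]
jar [200.1429 203.4286] [ 0.4148 -0.2655  0.032 ]
sink ((256.0, 136.5), (37.0, 36.0), 90.0) [ 0.518 -0.326  0.024]
(180, 70) [ 0.5813 -0.2183  0.014 ]
(333, 68) [ 0.6169 -0.4062  0.014 ]
(319, 213) [ 0.4226 -0.4369  0.014 ]
(193, 213) [ 0.3903 -0.2544  0.014 ]
[292.2106 149.8926] [397.7778 179.2883]
```

View pics/w1c.png

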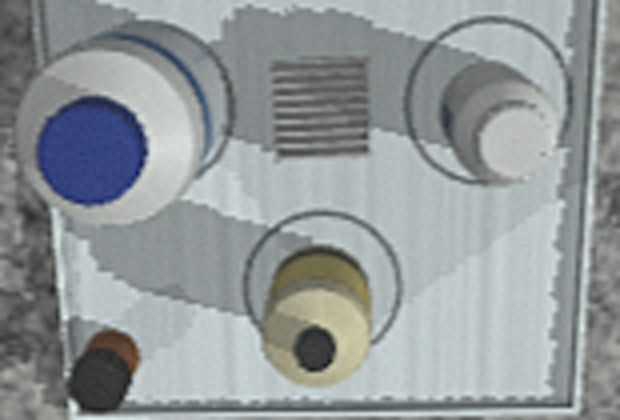

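The enlarged wrist crop puts the rinse cap at (198,147.5), the white cap at (305,145.5), the flux cap at (253.8,197) and the sink centre at (255.3,136.8). The fins are horizontal. The two views agree to about 5 mm.

```bash
python3 - <<'E'
from h import *
st=dict(np.load("pics/w1.npz"))
for n,w,t,z in(("rinse",(198,147.5),(355.6,182),.114),("white",(305,145.5),(398.5,178.5),.066),("flux",(253.8,197),(383.2,210.3),.070),("jar",(200,205),(350,227.8),.036),("sink",(255.3,136.8),(373.8,184.5),.024)):
    a=ray(w,z,"wrist",st);b=ray(t,z,"top");m=(a+b)/2;p=m.copy();p[2]=.269
    print(n,a,b,"mean",m,"tool shift",tool(p,st=st))
E
```

```text
rinse [ 0.5099 -0.2681  0.114 ] [ 0.503  -0.2642  0.114 ] mean [ 0.5064 -0.2662  0.114 ] tool shift [ 0.0285 -0.062  -0.    ]
white [ 0.5237 -0.3837  0.066 ] [ 0.5178 -0.3717  0.066 ] mean [ 0.5208 -0.3777  0.066 ] tool shift [ 0.0233  0.0504 -0.0001]
flux [ 0.451  -0.3352  0.07  ] [ 0.4442 -0.3328  0.07  ] mean [ 0.4476 -0.334   0.07  ] tool shift [-0.0412 -0.0054  0.    ]
jar [ 0.4142 -0.2662  0.036 ] [ 0.4072 -0.2621  0.036 ] mean [ 0.4107 -0.2641  0.036 ] tool shift [-0.0655 -0.0806  0.    ]
sink [ 0.5174 -0.3252  0.024 ] [ 0.5108 -0.3239  0.024 ] mean [ 0.5141 -0.3245  0.024 ] tool shift [ 0.0259 -0.0032 -0.    ]
```

>>> send_rows(steps=[[0.015,-0.031,0,0,1],[0.028,-0.062,0,0,1],[0.028,-0.062,0.03,0,1],[0.028,-0.062,0.07,0,1],[0.028,-0.062,0.11,0,1],[0.028,-0.062,0.14,0,1],[0.028,-0.062,0.17,0,1],[0.028,-0.062,0.19,0,1],[0.028,-0.062,0.21,0,1],[0.028,-0.062,0.21,0,1],[0.028,-0.062,0.21,0,1]])

```text
time: 2.5
eef_pos: [0.506, -0.2666, 0.0594]
tcp_rot: [0.996, 0.086, -0.0, -0.0]
contact_force: [0.8, -0.5, 0.3]
opening: 1.001
finger_force: 0.0
```

>>> send_rows(squeeze=40, steps=[[0,0,0,0,0.5],[0,0,0,0,0.3],[0,0,0,0,0.1],[0,0,0,0,0],[0,0,0,0,0],[0,0,0,0,0],[0,0,0,0,0],[0,0,0,0,0]])

```text
time: 3.3
eef_pos: [0.5076, -0.2666, 0.0611]
tcp_rot: [0.996, 0.087, 0.001, 0.001]
contact_force: [-1.0, -1.7, 6.1]
opening: 0.59
finger_force: 42.5
```

```bash
python3 - <<'E'
from h import *
st,im=snap("wrist","w2");print(st["eef_pos"],st["finger_force"],st["contact_force"],st["opening"])
E
```

```text
[ 0.5076 -0.2666  0.0611] 42.45810929685831 [-1.0219 -1.656   6.0563] 0.5902793835973787
```

View pics/w2.png

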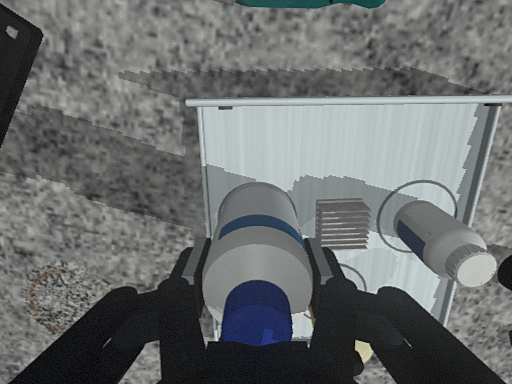

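The wrist view shows the rinse bottle held upright between the pads, with the sink at (343,222) and the white bottle undisturbed. Lifting it and carrying it over.

>>> send_rows(steps=[[0,0,-0.01,0,0],[0,0,-0.03,0,0],[0,0,-0.07,0,0],[0,0,-0.11,0,0],[0,0,-0.15,0,0],[0,0,-0.19,0,0],[0,0,-0.22,0,0],[0,0,-0.24,0,0],[0,0,-0.24,0,0]])

```text
time: 4.25
eef_pos: [0.5074, -0.266, 0.3031]
tcp_rot: [0.996, 0.087, 0.002, 0.002]
contact_force: [0.3, 0.2, -1.2]
opening: 0.59
finger_force: 42.0
```

>>> send_rows(steps=[[0,-0.015,0,-2,0],[0.002,-0.05,0,-8,0],[0.004,-0.09,0,-15,0],[0.005,-0.135,0,-23,0],[0.006,-0.18,0,-31,0],[0.007,-0.225,0,-39,0],[0.008,-0.27,0,-47,0],[0.009,-0.315,0,-55,0],[0.01,-0.36,0,-63,0],[0.011,-0.405,0,-71,0],[0.012,-0.45,0,-78,0],[0.013,-0.48,0,-84,0]])

```text
time: 5.45
eef_pos: [0.4327, 0.2121, 0.2962]
tcp_rot: [0.679, 0.734, -0.002, -0.002]
contact_force: [-0.4, 0.2, -0.9]
opening: 0.582
finger_force: 42.0
```

```bash
python3 - <<'E'
from h import *
st=ctrl.get_state();print(st["eef_pos"],st["tcp_rot"],st["qpos"],st["opening"],st["finger_force"]);print(tool((.425,.27,.062),st=st))
st,im=snap("top","t3")
hsv=cv2.cvtColor(im,cv2.COLOR_RGB2HSV)
cv2.imwrite("pics/t3c.png",cv2.resize(im[110:270,60:300],(720,480),interpolation=cv2.INTER_CUBIC)[:,:,::-1])
E
```

```text
[0.4327 0.2121 0.2962] [ 0.6788  0.7343 -0.002  -0.002 ] [ 0.2442 -0.1897  1.9675  0.0011  1.3694  0.1654] 0.5820853612658341 42.0376515481621
[ 0.0583 -0.0018  0.2343]
```

>>> send_rows(steps=[[0.02,0,0,0,0],[0.045,-0.002,0.01,0,0],[0.058,-0.002,0.04,0,0],[0.058,-0.002,0.08,0,0],[0.058,-0.002,0.12,0,0],[0.058,-0.002,0.16,0,0],[0.058,-0.002,0.19,0,0],[0.058,-0.002,0.21,0,0],[0.058,-0.002,0.222,0,0],[0.058,-0.002,0.229,0,0],[0.058,-0.002,0.233,0,0],[0.058,-0.002,0.233,0,0]])

```text
time: 6.7
eef_pos: [0.4299, 0.2672, 0.0665]
tcp_rot: [0.682, 0.732, 0.0, 0.0]
contact_force: [0.4, 0.5, -1.7]
opening: 0.589
finger_force: 42.0
```

>>> send_rows(steps=[[0,0,0.002,0,0],[0,0,0.003,0,0],[0,0,0.004,0,0],[0,0,0.004,0,0]])

```text
time: 7.1
eef_pos: [0.43, 0.2671, 0.0625]
tcp_rot: [0.682, 0.731, 0.0, 0.0]
contact_force: [0.1, -1.0, -1.5]
opening: 0.589
finger_force: 42.0
```

>>> send_rows(steps=[[0,0,0.001,0,0],[0,0,0.002,0,0],[0,0,0.003,0,0],[0,0,0.003,0,0]])

```text
time: 7.5
eef_pos: [0.43, 0.2671, 0.0601]
tcp_rot: [0.682, 0.731, -0.0, -0.0]
contact_force: [-2.6, -0.6, 4.7]
opening: 0.583
finger_force: 42.4
```

>>> send_rows(steps=[[0,0,0,0,0.4],[0,0,0,0,0.7],[0,0,0,0,0.9],[0,0,0,0,0.9],[0,0,0,0,0.9],[0,0,-0.03,0,0.9],[0,0,-0.07,0,0.9],[0,0,-0.12,0,0.9],[0,0,-0.17,0,0.9],[0,0,-0.21,0,0.9],[0,0,-0.24,0,0.9],[0,0,-0.24,0,0.9]])

```text
time: 8.7
eef_pos: [0.4321, 0.2679, 0.3057]
tcp_rot: [0.682, 0.731, 0.005, 0.003]
contact_force: [-0.6, 0.9, 0.4]
opening: 0.947
finger_force: 0.0
```

```bash
python3 - <<'E'
from h import *
st,im=snap("wrist","w4");print(st["eef_pos"],st["tcp_rot"],st["qpos"])
np.savez("pics/w4.npz",im=im,**{k:st[k] for k in("eef_pos","tcp_rot")})
E
```

```text
[0.4321 0.2679 0.3057] [0.6819 0.7314 0.0051 0.0025] [ 0.3553 -0.1403  1.9076  0.      1.3629  0.2852]
```

View pics/w4.png

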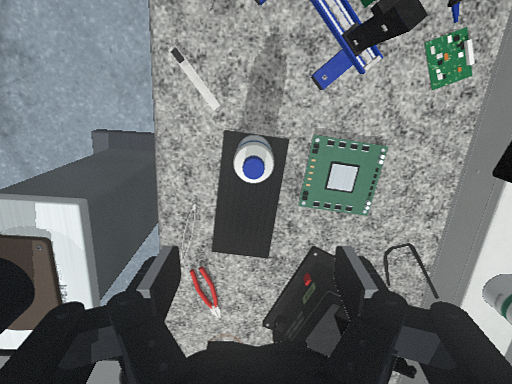

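The rinse bottle stands on the far part of the mat, with its cap at (254,167). The chip is at (342,178). Measuring the chip and mat from this same view.

```bash
python3 - <<'E'
from h import *
st=dict(np.load("pics/w4.npz"));im=st["im"];hsv=cv2.cvtColor(im,cv2.COLOR_RGB2HSV)
def rect(m,x0,y0,x1,y1,z,n):
    s=np.zeros(m.shape,np.uint8);s[y0:y1,x0:x1]=m[y0:y1,x0:x1];s=cv2.morphologyEx(s,cv2.MORPH_OPEN,np.ones((3,3)))
    c=max(cv2.findContours(s,0,2)[0],key=cv2.contourArea);c3=np.array([ray(p[0],z,"wrist",st)[:2] for p in c]).astype(np.float32)
    print(n,cv2.minAreaRect(c3*1000), "ctr px",cv2.minAreaRect(c)[0])
I=cv2.inRange
rect(I(im,(150,150,150),(255,255,255)),322,155,364,202,.011,"chip")
rect(I(hsv,(45,80,30),(95,255,255)),290,120,395,225,.008,"board")
rect(I(im,(0,0,0),(70,70,70)),205,120,295,262,.003,"mat")
print(ray((254,167),.113,"wrist",st))
s=ctrl.get_state();print(s["eef_pos"],s["tcp_rot"])
E
```

```text
chip ((571.2882080078125, 236.76171875), (39.413543701171875, 39.17301559448242), 85.4462890625) ctr px (341.9017333984375, 177.1387176513672)
board ((571.6144409179688, 236.85983276367188), (115.12651062011719, 114.21548461914062), 85.18548583984375) ctr px (342.0352478027344, 175.27272033691406)
mat ((427.208251953125, 188.48162841796875), (208.78762817382812, 98.25617218017578), 85.92021942138672) ctr px (249.2525634765625, 194.35324096679688)
[0.432  0.2692 0.113 ]
[0.4309 0.2675 0.3024] [0.6819 0.7315 0.0027 0.0014]
```

>>> send_rows(steps=[[-0.03,0,0,5,0.4],[-0.08,-0.003,0,13,0.4],[-0.13,-0.005,0,21,0.4],[-0.18,-0.007,0,29,0.4],[-0.23,-0.009,0,37,0.4],[-0.28,-0.011,0,45,0.4],[-0.33,-0.013,0,53,0.4],[-0.38,-0.015,0,61,0.4],[-0.43,-0.017,0,69,0.4],[-0.48,-0.019,0,77,0.4],[-0.53,-0.021,0,84,0.4],[-0.57,-0.023,0,84,0.4]])

```text
time: 9.95
eef_pos: [0.4456, -0.3053, 0.2967]
tcp_rot: [0.996, 0.085, -0.001, -0.001]
contact_force: [0.5, 0.2, 0.7]
opening: 0.701
finger_force: 0.0
```

>>> send_rows(steps=[[0,0,0,0,0.4],[0,0,0,0,0.4]])

```text
time: 10.15
eef_pos: [0.446, -0.3032, 0.2969]
tcp_rot: [0.996, 0.086, -0.001, -0.002]
contact_force: [-0.2, 0.8, -0.7]
opening: 0.699
finger_force: 0.0
```

```bash
python3 - <<'E'
from h import *
st,im=snap("wrist","w5");print(st["eef_pos"],st["tcp_rot"],st["opening"])
hsv=cv2.cvtColor(im,cv2.COLOR_RGB2HSV)
for p in((.450,-.335,.029),):print(tool(p,st=st))
m=cv2.inRange(hsv,(20,60,60),(35,255,255));m[230:]=0;n,l,s,c=cv2.connectedComponentsWithStats(m);print([(s[i,4],c[i]) for i in range(1,n) if s[i,4]>60])
cx,cy=c[1+np.argmax(s[1:,4])];x0,y0=int(cx)-25,int(cy)-25
d=np.zeros(m.shape,np.uint8);d[y0:y0+50,x0:x0+50]=cv2.inRange(im,(0,0,0),(50,50,50))[y0:y0+50,x0:x0+50]
n,l,s,c=cv2.connectedComponentsWithStats(d);print([(s[i,4],c[i],ray(c[i],.07,"wrist",st)) for i in range(1,n) if s[i,4]>20])
E
```

```text
[ 0.446  -0.3032  0.2969] [ 0.9963  0.0864 -0.0013 -0.0019] 0.6990379486278182
[-0.0009  0.0331  0.2678]
[(np.int32(72), array([279.    , 145.7639]))]
[]
```

>>> send_rows(steps=[[0,0.02,0.0,0,0.4],[-0.001,0.033,0.02,0,0.4],[-0.001,0.033,0.06,0,0.4],[-0.001,0.033,0.1,0,0.4],[-0.001,0.033,0.14,0,0.4],[-0.001,0.033,0.18,0,0.4],[-0.001,0.033,0.18,0,0.4]])

```text
time: 10.9
eef_pos: [0.4483, -0.3304, 0.1126]
tcp_rot: [0.996, 0.088, -0.004, -0.006]
contact_force: [-0.9, 0.5, 0.2]
opening: 0.701
finger_force: 0.0
```

```bash
python3 - <<'E'
from h import *
st,im=snap("wrist","w6");print(st["eef_pos"],st["tcp_rot"],st["opening"],tool((.450,-.335,.029),st=st))
E
```

```text
[ 0.4483 -0.3304  0.1126] [ 0.9961  0.0883 -0.0044 -0.0057] 0.7008121916545381 [0.0015 0.0059 0.0835]
```

View pics/w6.png

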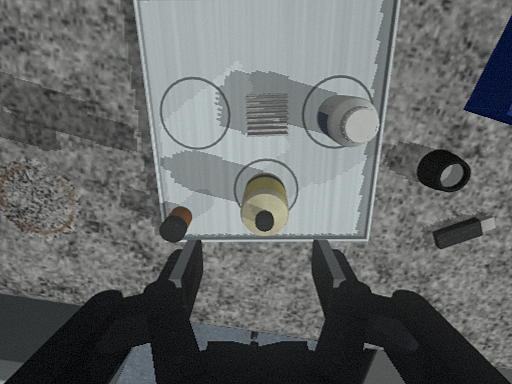

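The flux bottle sits between the open fingers with its cap at (264,221). The jar at (177,225) is clear of them, and the white bottle is at (355,122).

>>> send_rows(steps=[[0.001,0.005,0.02,0,0.4],[0.001,0.005,0.045,0,0.4],[0.001,0.005,0.065,0,0.4],[0.001,0.005,0.078,0,0.4],[0.001,0.005,0.083,0,0.4],[0.001,0.005,0.083,0,0.4],[0.001,0.005,0.083,0,0.4]])

```text
time: 11.65
eef_pos: [0.4543, -0.3413, 0.0379]
tcp_rot: [0.996, 0.087, 0.001, 0.001]
contact_force: [0.4, 0.1, -0.0]
opening: 0.699
finger_force: 0.0
```

>>> send_rows(squeeze=35, steps=[[0,0,0,0,0.2],[0,0,0,0,0],[0,0,0,0,-0.2],[0,0,0,0,-0.4],[0,0,0,0,-0.4],[0,0,0,0,-0.4],[0,0,0,0,-0.4],[0,0,0,0,-0.4]])

```text
time: 12.45
eef_pos: [0.4536, -0.3407, 0.0372]
tcp_rot: [0.996, 0.087, 0.0, -0.0]
contact_force: [-0.9, 2.3, 5.3]
opening: 0.405
finger_force: 34.7
```

>>> send_rows(steps=[[0,0,-0.01,0,-0.4],[0,0,-0.03,0,-0.4],[0,0,-0.07,0,-0.4],[0,0,-0.11,0,-0.4],[0,0,-0.15,0,-0.4],[0,0,-0.19,0,-0.4],[0,0,-0.23,0,-0.4],[0,0,-0.26,0,-0.4],[0,0,-0.26,0,-0.4],[0,0,-0.26,0,-0.4]])

```text
time: 13.45
eef_pos: [0.4533, -0.3407, 0.2967]
tcp_rot: [0.996, 0.087, 0.0, 0.001]
contact_force: [-0.2, 0.7, -1.3]
opening: 0.403
finger_force: 35.1
```

>>> send_rows(steps=[[0.002,-0.015,0,-2,-0.4],[0.006,-0.05,0,-8,-0.4],[0.011,-0.09,0,-15,-0.4],[0.017,-0.14,0,-23,-0.4],[0.023,-0.19,0,-31,-0.4],[0.029,-0.24,0,-39,-0.4],[0.035,-0.29,0,-47,-0.4],[0.041,-0.34,0,-55,-0.4],[0.047,-0.39,0,-63,-0.4],[0.054,-0.44,0,-71,-0.4],[0.06,-0.49,0,-78,-0.4],[0.066,-0.53,0,-84,-0.4]])

```text
time: 14.65
eef_pos: [0.4237, 0.1954, 0.2939]
tcp_rot: [0.679, 0.734, -0.001, -0.001]
contact_force: [0.1, -0.2, -1.7]
opening: 0.405
finger_force: 35.1
```

>>> send_rows(steps=[[0,0,0,0,-0.4],[0,0,0,0,-0.4],[0,0,0,0,-0.4]])

```text
time: 14.95
eef_pos: [0.4254, 0.1922, 0.2949]
tcp_rot: [0.682, 0.731, -0.001, -0.001]
contact_force: [1.0, 0.7, -0.1]
opening: 0.395
finger_force: 35.1
```

```bash
python3 - <<'E'
from h import *
st=ctrl.get_state();print(st["eef_pos"],st["tcp_rot"],st["opening"],st["finger_force"],tool((.425,.205,.040),st=st))
E
```

```text
[0.4254 0.1922 0.2949] [ 0.682   0.7313 -0.0012 -0.0006] 0.3954709617739181 35.11033260379918 [0.0129 0.0011 0.2549]
```

>>> send_rows(steps=[[0.008,0,0.02,0,-0.4],[0.012,0,0.06,0,-0.4],[0.012,0,0.1,0,-0.4],[0.012,0,0.14,0,-0.4],[0.012,0,0.18,0,-0.4],[0.012,0,0.21,0,-0.4],[0.012,0,0.235,0,-0.4],[0.012,0,0.247,0,-0.4],[0.012,0,0.253,0,-0.4],[0.012,0,0.255,0,-0.4],[0.012,0,0.255,0,-0.4],[0.012,0,0.255,0,-0.4]])

```text
time: 16.15
eef_pos: [0.4265, 0.205, 0.0426]
tcp_rot: [0.682, 0.731, 0.001, 0.001]
contact_force: [0.5, 1.5, -0.2]
opening: 0.402
finger_force: 35.1
```

>>> send_rows(steps=[[0,0,0.001,0,-0.4],[0,0,0.002,0,-0.4],[0,0,0.003,0,-0.4],[0,0,0.004,0,-0.4],[0,0,0.004,0,-0.4],[0,0,0.004,0,-0.4]])

```text
time: 16.75
eef_pos: [0.4253, 0.2048, 0.0372]
tcp_rot: [0.682, 0.731, -0.0, -0.0]
contact_force: [-0.9, 1.0, -1.0]
opening: 0.405
finger_force: 35.1
```

>>> send_rows(steps=[[0,0,0.001,0,-0.4],[0,0,0.002,0,-0.4],[0,0,0.002,0,-0.4],[0,0,0.002,0,-0.4]])

```text
time: 17.15
eef_pos: [0.4256, 0.2048, 0.0362]
tcp_rot: [0.682, 0.731, -0.0, -0.0]
contact_force: [-2.6, -0.5, 6.1]
opening: 0.404
finger_force: 35.8
```

>>> send_rows(steps=[[0,0,0,0,-0.1],[0,0,0,0,0.2],[0,0,0,0,0.4],[0,0,0,0,0.4],[0,0,-0.02,0,0.4],[0,0,-0.06,0,0.4],[0,0,-0.11,0,0.4],[0,0,-0.16,0,0.4],[0,0,-0.21,0,0.4],[0,0,-0.25,0,0.4],[0,0,-0.26,0,0.4],[0,0,-0.26,0,0.4]])

```text
time: 18.35
eef_pos: [0.4263, 0.205, 0.2975]
tcp_rot: [0.682, 0.731, 0.002, 0.001]
contact_force: [-0.1, -0.0, -0.1]
opening: 0.704
finger_force: 0.0
```

>>> send_rows(steps=[[-0.03,0.003,0,0,0.4],[-0.08,0.008,0,-1,0.4],[-0.13,0.012,0,-2,0.4],[-0.18,0.017,0,-2,0.4],[-0.23,0.022,0,-3,0.4],[-0.28,0.027,0,-3,0.4],[-0.33,0.032,0,-4,0.4],[-0.38,0.036,0,-4,0.4],[-0.43,0.041,0,-5,0.4],[-0.48,0.046,0,-5,0.4],[-0.53,0.051,0,-6,0.4],[-0.56,0.056,0,-6,0.4]])

```text
time: 19.55
eef_pos: [0.5192, -0.3525, 0.291]
tcp_rot: [0.644, 0.765, -0.0, -0.003]
contact_force: [-0.1, -0.2, 0.3]
opening: 0.7
finger_force: 0.0
```

>>> send_rows(steps=[[0,0,0.04,0,0.4],[0,0,0.08,0,0.4],[0,0,0.12,0,0.4],[0,0,0.15,0,0.4],[0,0,0.15,0,0.4],[0,0,0.15,0,0.4],[0,0,0.15,0,0.4]])

```text
time: 20.25
eef_pos: [0.5212, -0.3506, 0.147]
tcp_rot: [0.643, 0.766, -0.0, 0.001]
contact_force: [0.6, -0.0, 1.4]
opening: 0.701
finger_force: 0.0
```

```bash
python3 - <<'E'
from h import *
st,im=snap("wrist","w7");print(st["eef_pos"],st["tcp_rot"],st["opening"],tool((.523,-.383,.028),st=st))
np.savez("pics/w7.npz",im=im,**{k:st[k] for k in("eef_pos","tcp_rot")})
print(proj((.523,-.383,.066),"wrist",st),proj((.5165,-.325,.024),"wrist",st))
E
```

```text
[ 0.5212 -0.3506  0.147 ] [ 0.6427  0.7661 -0.0001  0.0013] 0.7011858315777106 [-0.032 -0.004  0.119]
[250.5463 237.6291] [255.0872 158.4553]
```

View pics/w7.png

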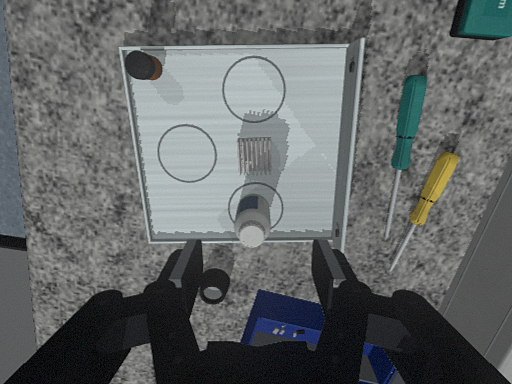

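The white cap is at (250,236) and the sink at (254,156), both within 3 px of the predictions.

>>> send_rows(steps=[[-0.016,-0.002,0,0,0.4],[-0.032,-0.004,0.01,0,0.4],[-0.032,-0.004,0.04,0,0.4],[-0.032,-0.004,0.07,0,0.4],[-0.032,-0.004,0.095,0,0.4],[-0.032,-0.004,0.11,0,0.4],[-0.032,-0.004,0.118,0,0.4],[-0.032,-0.004,0.118,0,0.4],[-0.032,-0.004,0.118,0,0.4],[-0.032,-0.004,0.118,0,0.4]])

```text
time: 21.3
eef_pos: [0.523, -0.3831, 0.0292]
tcp_rot: [0.643, 0.766, -0.0, 0.002]
contact_force: [0.3, -0.2, -0.3]
opening: 0.7
finger_force: 0.0
```

>>> send_rows(steps=[[0,0,0,0,0.2],[0,0,0,0,0],[0,0,0,0,-0.2],[0,0,0,0,-0.4],[0,0,0,0,-0.5],[0,0,0,0,-0.5],[0,0,0,0,-0.5],[0,0,0,0,-0.5]])

```text
time: 22.1
eef_pos: [0.5224, -0.3825, 0.0279]
tcp_rot: [0.643, 0.766, -0.0, 0.0]
contact_force: [-0.6, 0.4, 4.7]
opening: 0.366
finger_force: 35.1
```

>>> send_rows(steps=[[0,0,-0.01,0,-0.5],[0,0,-0.03,0,-0.5],[0,0,-0.07,0,-0.5],[0,0,-0.11,0,-0.5],[0,0,-0.15,0,-0.5],[0,0,-0.19,0,-0.5],[0,0,-0.23,0,-0.5],[0,0,-0.27,0,-0.5],[0,0,-0.27,0,-0.5],[0,0,-0.27,0,-0.5]])

```text
time: 23.1
eef_pos: [0.5222, -0.3822, 0.2987]
tcp_rot: [0.643, 0.766, -0.0, 0.001]
contact_force: [-0.0, -0.0, -1.6]
opening: 0.367
finger_force: 34.8
```

>>> send_rows(steps=[[0.015,0,0,0,-0.5],[0.05,-0.001,0,1,-0.5],[0.095,-0.001,0,1,-0.5],[0.145,-0.002,0,2,-0.5],[0.195,-0.003,0,2,-0.5],[0.245,-0.003,0,3,-0.5],[0.295,-0.004,0,3,-0.5],[0.345,-0.005,0,4,-0.5],[0.395,-0.006,0,4,-0.5],[0.445,-0.006,0,5,-0.5],[0.49,-0.007,0,6,-0.5],[0.525,-0.008,0,6,-0.5]])

```text
time: 24.3
eef_pos: [0.4201, 0.1361, 0.2948]
tcp_rot: [0.681, 0.732, -0.001, -0.002]
contact_force: [0.6, 0.2, -1.3]
opening: 0.37
finger_force: 34.8
```

>>> send_rows(steps=[[0.009,0,0,0,-0.5],[0.009,0,0,0,-0.5],[0.009,0,0,0,-0.5],[0.009,0,0,0,-0.5]])

```text
time: 24.7
eef_pos: [0.4223, 0.1414, 0.2967]
tcp_rot: [0.683, 0.731, -0.001, -0.0]
contact_force: [0.2, -0.8, -0.1]
opening: 0.367
finger_force: 34.8
```

```bash
python3 - <<'E'
from h import *
st=ctrl.get_state();print(st["eef_pos"],st["tcp_rot"],st["opening"],st["finger_force"],tool((.422,.143,.029),st=st))
E
```

```text
[0.4223 0.1414 0.2967] [ 0.6826  0.7308 -0.0006 -0.0003] 0.3674552534896354 34.78353659855202 [0.0017 0.0001 0.2677]
```

>>> send_rows(steps=[[0.006,-0.01,0.02,0,-0.5],[0.006,-0.01,0.06,0,-0.5],[0.006,-0.01,0.1,0,-0.5],[0.006,-0.01,0.14,0,-0.5],[0.006,-0.01,0.18,0,-0.5],[0.006,-0.01,0.21,0,-0.5],[0.006,-0.01,0.24,0,-0.5],[0.006,-0.01,0.256,0,-0.5],[0.006,-0.01,0.264,0,-0.5],[0.006,-0.01,0.268,0,-0.5],[0.006,-0.01,0.268,0,-0.5],[0.006,-0.01,0.268,0,-0.5]])

```text
time: 25.9
eef_pos: [0.4129, 0.1477, 0.0304]
tcp_rot: [0.682, 0.731, 0.001, 0.001]
contact_force: [-0.1, 1.2, -1.1]
opening: 0.37
finger_force: 34.8
```

>>> send_rows(steps=[[0,0,0.001,0,-0.5],[0,0,0.002,0,-0.5],[0,0,0.002,0,-0.5],[0,0,0.002,0,-0.5]])

```text
time: 26.3
eef_pos: [0.4119, 0.1478, 0.0275]
tcp_rot: [0.682, 0.731, 0.0, 0.0]
contact_force: [0.3, 0.4, -1.1]
opening: 0.369
finger_force: 34.8
```

>>> send_rows(steps=[[0,0,0.001,0,-0.5],[0,0,0.001,0,-0.5],[0,0,0.001,0,-0.2],[0,0,0.001,0,0.1],[0,0,0.001,0,0.3],[0,0,0.001,0,0.3],[0,0,-0.02,0,0.3],[0,0,-0.06,0,0.3],[0,0,-0.11,0,0.3],[0,0,-0.16,0,0.3],[0,0,-0.21,0,0.3],[0,0,-0.26,0,0.3]])

```text
time: 27.5
eef_pos: [0.4113, 0.1477, 0.2893]
tcp_rot: [0.682, 0.731, 0.0, 0.0]
contact_force: [1.0, -0.2, -0.9]
opening: 0.652
finger_force: 0.0
```

>>> send_rows(steps=[[0,0,-0.01,0,0.3],[-0.03,0.004,-0.01,8,0.3],[-0.07,0.01,-0.01,16,0.3],[-0.11,0.016,-0.01,24,0.3],[-0.155,0.023,-0.01,32,0.3],[-0.2,0.03,-0.01,40,0.3],[-0.245,0.036,-0.01,48,0.3],[-0.29,0.043,-0.01,56,0.3],[-0.335,0.05,-0.01,64,0.3],[-0.38,0.056,-0.01,72,0.3],[-0.43,0.064,-0.01,80,0.3],[-0.479,0.071,-0.01,84,0.3]])

```text
time: 28.7
eef_pos: [0.5161, -0.3268, 0.2961]
tcp_rot: [0.996, 0.085, -0.0, -0.001]
contact_force: [0.1, -0.4, 0.1]
opening: 0.651
finger_force: 0.0
```

>>> send_rows(steps=[[0,0,0.04,0,0.2],[0,0,0.08,0,0.2],[0,0,0.12,0,0.2],[0,0,0.15,0,0.2],[0,0,0.17,0,0.2],[0,0,0.17,0,0.2],[0,0,0.17,0,0.2],[0,0,0.17,0,0.2]])

```text
time: 29.5
eef_pos: [0.5171, -0.3257, 0.1291]
tcp_rot: [0.996, 0.087, 0.001, 0.001]
contact_force: [-0.2, 0.3, 0.4]
opening: 0.599
finger_force: 0.0
```

```bash
python3 - <<'E'
from h import *
st,im=snap("wrist","w8");print(st["eef_pos"],st["tcp_rot"],st["opening"],tool((.5165,-.325,.012),st=st))
print(proj((.5165,-.325,.024),"wrist",st))
_,t=snap("top","t8")
a=cv2.resize(t[120:260,90:230],(560,560),interpolation=cv2.INTER_CUBIC)
b=im[60:300,130:370];b=cv2.resize(b,(240,560)) if 0 else b
c=np.zeros((560,800,3),np.uint8);c[:,:560]=a;c[:240,560:]=b
cv2.imwrite("pics/c8.png",c[:,:,::-1])
s=cv2.inRange(im,(0,0,0),(185,185,185))
E
```

```text
[ 0.5171 -0.3257  0.1291] [0.9962 0.0873 0.001  0.0011] 0.5987061075427657 [-0.0006 -0.0011  0.1171]
[255.4916 194.1361]
```

View pics/c8.png

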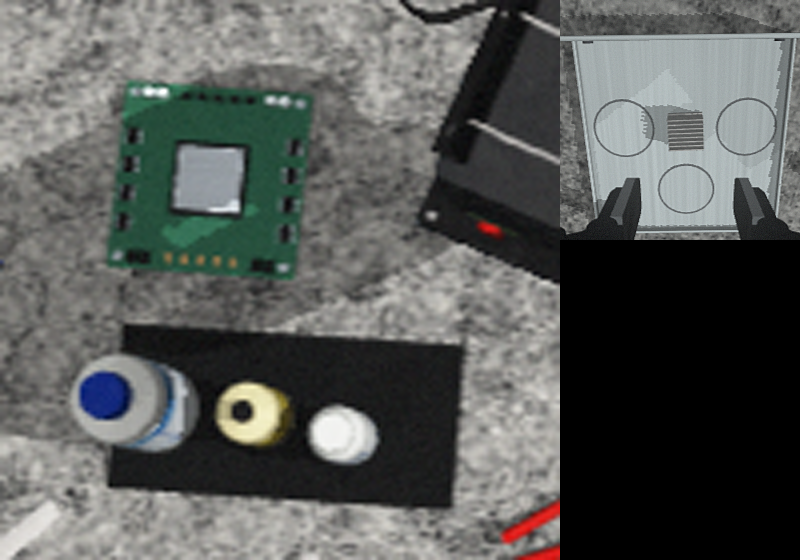

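All three bottles stand on the mat. The sink is untouched at wrist pixel (255,191), about 2 mm farther along tool x than predicted.

>>> send_rows(steps=[[0.001,-0.001,0.03,0,0.2],[0.002,-0.001,0.06,0,0.2],[0.002,-0.001,0.085,0,0.2],[0.002,-0.001,0.1,0,0.2],[0.002,-0.001,0.11,0,0.2],[0.002,-0.001,0.114,0,0.2],[0.002,-0.001,0.114,0,0.2],[0.002,-0.001,0.114,0,0.2],[0.002,-0.001,0.114,0,0.2]])

```text
time: 30.5
eef_pos: [0.5187, -0.3243, 0.0146]
tcp_rot: [0.996, 0.087, 0.001, 0.001]
contact_force: [0.4, -0.1, 0.7]
opening: 0.602
finger_force: 0.0
```

>>> send_rows(squeeze=30, steps=[[0,0,0,0,0.05],[0,0,0,0,-0.1],[0,0,0,0,-0.2],[0,0,0,0,-0.3],[0,0,0,0,-0.5],[0,0,0,0,-0.5],[0,0,0,0,-0.5],[0,0,0,0,-0.5]])

```text
time: 31.3
eef_pos: [0.5183, -0.3239, 0.0137]
tcp_rot: [0.996, 0.087, 0.0, 0.0]
contact_force: [-0.5, -0.5, 2.3]
opening: 0.367
finger_force: 30.0
```

```bash
python3 - <<'E'
from h import *
st,im=snap("wrist","w9");print(st["eef_pos"],st["tcp_rot"],st["contact_force"])
cv2.imwrite("pics/w9c.png",cv2.resize(im[150:384,150:370],None,fx=2.4,fy=2.4)[:,:,::-1])
E
```

```text
[ 0.5183 -0.3239  0.0137] [0.9962 0.0873 0.0003 0.0003] [-0.4597 -0.4506  2.2502]
```

View pics/w9c.png

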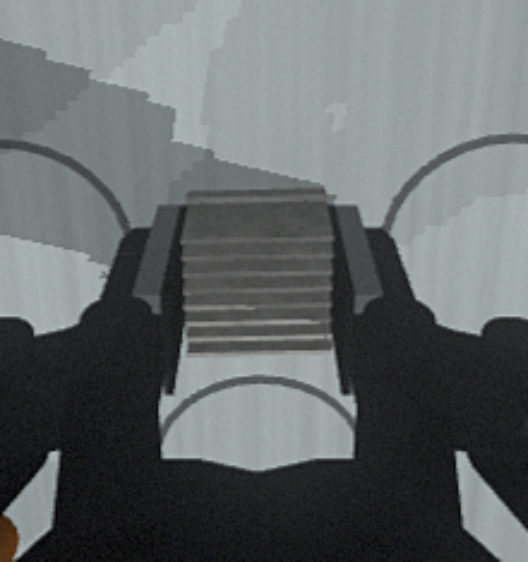

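The sink is held squarely by the fin ends: its top face spans crop rows 240–352 and its +x side face rows 190–240. Working out its offset from the TCP.

```bash
python3 - <<'E'
from h import *
st=ctrl.get_state()
Rm=R.from_quat(st["tcp_rot"]).as_matrix()
for r in(240,352):
    p=ray((150+258/2.4,150+r/2.4),.024,"wrist",st);print(p,Rm.T@(p-st["eef_pos"]))
p=ray((150+256/2.4,150+190/2.4),.004,"wrist",st);print("base front",Rm.T@(p-st["eef_pos"]))
E
```

```text
[ 0.5296 -0.3223  0.024 ] [ 0.0114  0.0004 -0.0103]
[ 0.5022 -0.3272  0.024 ] [-0.0164  0.0005 -0.0103]
base front [0.0127 0.     0.0097]
```

>>> send_rows(steps=[[0,0,-0.01,0,-0.5],[0,0,-0.03,0,-0.5],[0,0,-0.07,0,-0.5],[0,0,-0.11,0,-0.5],[0,0,-0.15,0,-0.5],[0,0,-0.19,0,-0.5],[0,0,-0.23,0,-0.5],[0,0,-0.27,0,-0.5],[0,0,-0.29,0,-0.5],[0,0,-0.29,0,-0.5]])

```text
time: 32.35
eef_pos: [0.519, -0.3245, 0.3081]
tcp_rot: [0.996, 0.087, 0.003, 0.003]
contact_force: [0.0, -0.4, -0.3]
opening: 0.362
finger_force: 29.7
```

>>> send_rows(steps=[[0.004,-0.015,0,0,-0.5],[0.014,-0.05,0,1,-0.5],[0.026,-0.095,0,2,-0.5],[0.04,-0.142,0,4,-0.5],[0.053,-0.19,0,5,-0.5],[0.067,-0.238,0,7,-0.5],[0.08,-0.286,0,8,-0.5],[0.093,-0.334,0,10,-0.5],[0.107,-0.382,0,11,-0.5],[0.12,-0.43,0,13,-0.5],[0.133,-0.475,0,14,-0.5],[0.144,-0.515,0,15,-0.5]])

```text
time: 33.55
eef_pos: [0.5679, 0.2116, 0.2996]
tcp_rot: [0.999, -0.043, -0.003, 0.0]
contact_force: [0.6, -0.9, -0.2]
opening: 0.366
finger_force: 29.7
```

>>> send_rows(steps=[[0.006,-0.02,0.03,0,-0.5],[0.006,-0.025,0.06,0,-0.5],[0.006,-0.025,0.1,0,-0.5],[0.006,-0.025,0.14,0,-0.5],[0.006,-0.025,0.17,0,-0.5],[0.006,-0.025,0.17,0,-0.5],[0.006,-0.025,0.17,0,-0.5],[0.006,-0.025,0.17,0,-0.5]])

```text
time: 34.35
eef_pos: [0.5791, 0.2334, 0.135]
tcp_rot: [0.999, -0.043, 0.001, -0.0]
contact_force: [-0.5, -0.5, 0.1]
opening: 0.368
finger_force: 29.7
```

```bash
python3 - <<'E'
from h import *
st,im=snap("wrist","w10");print(st["eef_pos"],st["tcp_rot"],st["opening"],st["finger_force"],np.degrees(2*np.arctan2(st["tcp_rot"][1],st["tcp_rot"][0])),tool((.5733,.2366,.0235),st=st))
def rect(m,z,n):
    s=cv2.morphologyEx(m,cv2.MORPH_OPEN,np.ones((3,3)))
    c=max(cv2.findContours(s,0,2)[0],key=cv2.contourArea);c3=np.array([ray(p[0],z,"wrist",st)[:2] for p in c]).astype(np.float32)
    print(n,cv2.minAreaRect(c3*1000),cv2.boundingRect(c))
rect(cv2.inRange(cv2.cvtColor(im,cv2.COLOR_RGB2HSV),(45,80,30),(95,255,255)),.008,"board")
E
```

```text
[0.5791 0.2334 0.135 ] [ 0.9991 -0.0434  0.0012 -0.0004] 0.3678784453215325 29.699019708205014 -4.975102552395463 [-0.0063 -0.0025  0.1115]
board ((575.060546875, 235.72108459472656), (114.6892318725586, 109.00202941894531), 84.83564758300781) (193, 133, 125, 109)
```

View pics/w10.png

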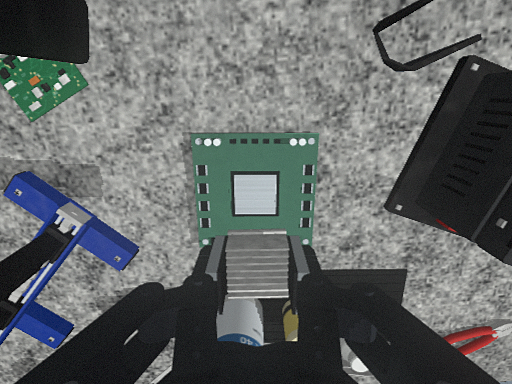

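The sink is held, and the chip is in full view at about (255,194), square with the jaws. Refining the offset from this view.

```bash
python3 - <<'E'
from h import *
im=cv2.imread("pics/w10.png");st=ctrl.get_state()
m=np.zeros(im.shape[:2],np.uint8);m[165:222,226:286]=cv2.inRange(im,(150,150,150),(255,255,255))[165:222,226:286]
m=cv2.morphologyEx(m,cv2.MORPH_OPEN,np.ones((3,3)))
c=max(cv2.findContours(m,0,2)[0],key=cv2.contourArea)
c3=np.array([ray(p[0],.011,"wrist",st)[:2] for p in c]).astype(np.float32);r=cv2.minAreaRect(c3*1000);print(r,st["eef_pos"],st["tcp_rot"])
p=np.array([*r[0],0])/1000;p[2]=.0235;d=tool(p,st=st);print("sink-centre shift (add +2mm x for offset)",d)
E
```

```text
((572.3427734375, 236.51026916503906), (39.48726272583008, 38.56203842163086), 85.09757232666016) [0.5796 0.2334 0.1357] [ 0.9991 -0.0435  0.0019 -0.0006]
sink-centre shift (add +2mm x for offset) [-0.0079 -0.0023  0.1122]
```

>>> send_rows(steps=[[-0.003,-0.002,0.02,0,-0.5],[-0.006,-0.003,0.05,0,-0.5],[-0.006,-0.003,0.075,0,-0.5],[-0.006,-0.003,0.092,0,-0.5],[-0.006,-0.003,0.102,0,-0.5],[-0.006,-0.003,0.108,0,-0.5],[-0.006,-0.003,0.108,0,-0.5],[-0.006,-0.003,0.108,0,-0.5],[-0.006,-0.003,0.108,0,-0.5]])

```text
time: 35.3
eef_pos: [0.5737, 0.2366, 0.0266]
tcp_rot: [0.999, -0.044, 0.001, -0.0]
contact_force: [0.0, 0.2, -0.3]
opening: 0.367
finger_force: 29.7
```

>>> send_rows(steps=[[0,0,0.002,0,-0.5],[0,0,0.003,0,-0.5],[0,0,0.004,0,-0.5],[0,0,0.005,0,-0.5],[0,0,0.005,0,-0.5],[0,0,0.005,0,-0.5]])

```text
time: 35.9
eef_pos: [0.5727, 0.2365, 0.0207]
tcp_rot: [0.999, -0.043, -0.0, 0.0]
contact_force: [-1.9, -0.3, 3.2]
opening: 0.369
finger_force: 30.0
```

>>> send_rows(steps=[[0,0,0,0,-0.1],[0,0,0,0,0.1],[0,0,0,0,0.2],[0,0,0,0,0.2],[0,0,-0.01,0,0.2],[0,0,-0.04,0,0.2],[0,0,-0.09,0,0.2],[0,0,-0.14,0,0.2],[0,0,-0.19,0,0.2],[0,0,-0.23,0,0.2],[0,0,-0.26,0,0.2],[0,0,-0.28,0,0.2]])

```text
time: 37.1
eef_pos: [0.5734, 0.2367, 0.3052]
tcp_rot: [0.999, -0.043, 0.003, -0.001]
contact_force: [-0.2, -0.4, -0.2]
opening: 0.603
finger_force: 0.0
```

>>> send_rows(steps=[[-0.03,0,0,0,0.5],[-0.06,0,0,0,0.5],[-0.06,0,0,0,0.5],[-0.06,0,0,0,0.5]])

```text
time: 37.5
eef_pos: [0.5127, 0.2418, 0.3012]
tcp_rot: [0.999, -0.043, 0.001, -0.0]
contact_force: [-0.0, -0.7, 0.5]
opening: 0.75
finger_force: 0.0
```

```bash
python3 - <<'E'
from h import *
st,im=snap("wrist","w11");print(st["eef_pos"],st["tcp_rot"],st["opening"],st["qpos"])
print(proj((.5718,.2367,.011),"wrist",st),proj((.5718,.2367,.031),"wrist",st))
x,y=proj((.5718,.2367,.031),"wrist",st).astype(int)
cv2.imwrite("pics/w11c.png",cv2.resize(im[max(0,y-60):y+70,max(0,x-75):x+75],None,fx=4,fy=4,interpolation=cv2.INTER_CUBIC)[:,:,::-1])
E
```

```text
[0.5127 0.2418 0.3012] [ 0.9991 -0.0432  0.0009 -0.0002] 0.7502243739322328 [ 0.2617  0.0047  1.7783 -0.0002  1.3567  1.9191]
[257.0448 111.2565] [257.0494 112.1662]
```

View pics/w11c.png

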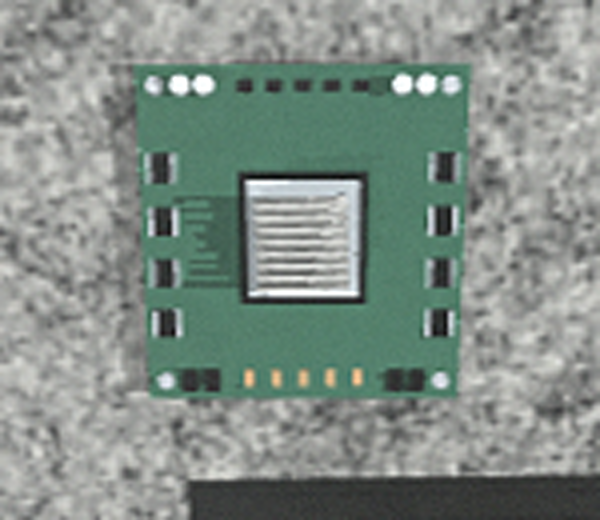

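The sink lies flat and square on the chip, about 2 mm off centre. Next is the white bottle's return. I've used all 14 views, so from here I check numerically.

>>> send_rows(steps=[[-0.008,0.008,0,-8.4,0.3],[-0.016,0.017,0,-16.8,0.3],[-0.024,0.026,0,-25.2,0.3],[-0.032,0.035,0,-33.6,0.3],[-0.04,0.044,0,-42,0.3],[-0.048,0.053,0,-50.4,0.3],[-0.056,0.062,0,-58.8,0.3],[-0.064,0.071,0,-67.2,0.3],[-0.072,0.08,0,-75.6,0.3],[-0.08,0.089,0,-84,0.3],[-0.088,0.098,0,-92.4,0.3],[-0.092,0.102,0,-99,0.3]])

```text
time: 38.75
eef_pos: [0.4128, 0.1473, 0.3007]
tcp_rot: [0.68, 0.733, 0.0, 0.0]
contact_force: [-0.5, -0.5, -0.2]
opening: 0.654
finger_force: 0.0
```

>>> send_rows(steps=[[0,0,0.04,0,0.3],[0,0,0.08,0,0.3],[0,0,0.12,0,0.3],[0,0,0.15,0,0.3],[0,0,0.15,0,0.3],[0,0,0.15,0,0.3],[0,0,0.15,0,0.3]])

```text
time: 39.45
eef_pos: [0.4144, 0.1481, 0.1528]
tcp_rot: [0.682, 0.731, 0.002, 0.001]
contact_force: [0.6, 0.5, 0.6]
opening: 0.649
finger_force: 0.0
```

```bash
python3 - <<'E'
from h import *
st,im=snap("wrist","w12");q=st["tcp_rot"];print(st["eef_pos"],q,st["opening"],"yaw",np.degrees(2*np.arctan2(q[1],q[0])),tool((.4119,.1478,.0285),st=st))
g=cv2.inRange(im,(150,150,150),(255,255,255));x,y=proj((.4119,.1478,.065),"wrist",st).astype(int);print(x,y)
s=np.zeros(g.shape,np.uint8);s[max(0,y-28):y+28,x-24:x+24]=g[max(0,y-28):y+28,x-24:x+24]
n,l,S,c=cv2.connectedComponentsWithStats(s);print([(S[i],c[i]) for i in range(1,n) if S[i,4]>50])
E
```

```text
[0.4144 0.1481 0.1528] [0.682  0.7313 0.0016 0.0014] 0.6491351665373726 yaw 93.99593253818402 [-0.0002 -0.0031  0.1242]
251 199
[(array([ 235,  171,   37,   40, 1104], dtype=int32), array([253.8641, 190.8207]))]
```

>>> send_rows(steps=[[0,-0.002,0.03,0,0.3],[0,-0.002,0.06,0,0.3],[0,-0.002,0.085,0,0.3],[0,-0.002,0.105,0,0.3],[0,-0.002,0.116,0,0.3],[0,-0.002,0.122,0,0.3],[0,-0.002,0.122,0,0.3],[0,-0.002,0.122,0,0.3],[0,-0.002,0.122,0,0.3]])

```text
time: 40.4
eef_pos: [0.4115, 0.148, 0.0295]
tcp_rot: [0.682, 0.731, 0.001, 0.001]
contact_force: [-0.3, -0.1, 0.2]
opening: 0.648
finger_force: 0.0
```

>>> send_rows(squeeze=35, steps=[[0,0,0,0,0.1],[0,0,0,0,-0.1],[0,0,0,0,-0.3],[0,0,0,0,-0.5],[0,0,0,0,-0.5],[0,0,0,0,-0.5],[0,0,0,0,-0.5]])

```text
time: 41.1
eef_pos: [0.4108, 0.148, 0.0289]
tcp_rot: [0.682, 0.731, 0.0, 0.0]
contact_force: [-0.8, -0.1, 5.9]
opening: 0.366
finger_force: 35.1
```

>>> send_rows(steps=[[0,0,-0.01,0,-0.5],[0,0,-0.03,0,-0.5],[0,0,-0.07,0,-0.5],[0,0,-0.11,0,-0.5],[0,0,-0.15,0,-0.5],[0,0,-0.19,0,-0.5],[0,0,-0.23,0,-0.5],[0,0,-0.27,0,-0.5],[0,0,-0.27,0,-0.5]])

```text
time: 42.0
eef_pos: [0.4129, 0.1483, 0.3056]
tcp_rot: [0.682, 0.731, 0.005, 0.004]
contact_force: [0.4, 0.4, 0.3]
opening: 0.366
finger_force: 34.8
```

>>> send_rows(steps=[[-0.015,0.002,0,0,-0.5],[-0.05,0.007,0,-1,-0.5],[-0.1,0.014,0,-1,-0.5],[-0.15,0.021,0,-2,-0.5],[-0.2,0.028,0,-2,-0.5],[-0.25,0.035,0,-3,-0.5],[-0.3,0.042,0,-4,-0.5],[-0.35,0.049,0,-4,-0.5],[-0.4,0.056,0,-5,-0.5],[-0.45,0.063,0,-6,-0.5],[-0.5,0.07,0,-6,-0.5],[-0.53,0.074,0,-6,-0.5]])

```text
time: 43.2
eef_pos: [0.5208, -0.3784, 0.2965]
tcp_rot: [0.643, 0.766, -0.0, -0.001]
contact_force: [-0.2, 0.4, -0.2]
opening: 0.373
finger_force: 34.8
```

>>> send_rows(steps=[[-0.007,0,0.02,0,-0.5],[-0.007,0,0.06,0,-0.5],[-0.007,0,0.11,0,-0.5],[-0.007,0,0.15,0,-0.5],[-0.007,0,0.18,0,-0.5],[-0.007,0,0.18,0,-0.5],[-0.007,0,0.18,0,-0.5],[-0.007,0,0.18,0,-0.5]])

```text
time: 44.0
eef_pos: [0.5236, -0.3836, 0.121]
tcp_rot: [0.643, 0.766, -0.0, 0.002]
contact_force: [0.3, -0.2, -0.2]
opening: 0.369
finger_force: 34.8
```

```bash
python3 - <<'E'
from h import *
st=ctrl.get_state();print(st["eef_pos"],st["tcp_rot"],st["opening"],st["finger_force"],tool((.5224,-.3825,.033),st=st))
E
```

```text
[ 0.5236 -0.3836  0.121 ] [ 0.6427  0.7661 -0.0002  0.0021] 0.36892972866280016 34.83078696008306 [ 0.0016 -0.0013  0.088 ]
```

>>> send_rows(steps=[[0.001,-0.001,0.02,0,-0.5],[0.001,-0.001,0.04,0,-0.5],[0.001,-0.001,0.06,0,-0.5],[0.001,-0.001,0.075,0,-0.5],[0.001,-0.001,0.083,0,-0.5],[0.001,-0.001,0.086,0,-0.5],[0.001,-0.001,0.086,0,-0.5],[0.001,-0.001,0.086,0,-0.5],[0.001,-0.001,0.087,0,-0.5],[0.001,-0.001,0.088,0,-0.5],[0.001,-0.001,0.088,0,-0.5],[0.001,-0.001,0.088,0,-0.5]])

```text
time: 45.2
eef_pos: [0.5214, -0.3817, 0.0304]
tcp_rot: [0.643, 0.766, 0.0, 0.0]
contact_force: [-0.4, 0.3, 0.1]
opening: 0.368
finger_force: 34.8
```

>>> send_rows(steps=[[0,0,0.001,0,-0.5],[0,0,0.002,0,-0.5],[0,0,0.002,0,-0.5],[0,0,0.002,0,-0.5]])

```text
time: 45.6
eef_pos: [0.5215, -0.3819, 0.03]
tcp_rot: [0.643, 0.766, -0.0, -0.0]
contact_force: [-3.3, 1.7, 6.2]
opening: 0.363
finger_force: 35.6
```

>>> send_rows(steps=[[0,0,0,0,-0.2],[0,0,0,0,0.1],[0,0,0,0,0.3],[0,0,0,0,0.3],[0,0,0,0,0.3],[0,0,-0.02,0,0.3],[0,0,-0.06,0,0.3],[0,0,-0.11,0,0.3],[0,0,-0.16,0,0.3],[0,0,-0.21,0,0.3],[0,0,-0.26,0,0.3],[0,0,-0.27,0,0.3]])

```text
time: 46.8
eef_pos: [0.5234, -0.3836, 0.3077]
tcp_rot: [0.643, 0.766, -0.001, 0.007]
contact_force: [-0.3, -0.7, 0.6]
opening: 0.651
finger_force: 0.0
```

>>> send_rows(steps=[[0.03,0,0,0,0.4],[0.08,0.001,0,1,0.4],[0.13,0.001,0,1,0.4],[0.18,0.002,0,2,0.4],[0.23,0.003,0,2,0.4],[0.28,0.003,0,3,0.4],[0.33,0.004,0,3,0.4],[0.38,0.005,0,4,0.4],[0.43,0.005,0,4,0.4],[0.48,0.006,0,5,0.4],[0.53,0.007,0,6,0.4],[0.575,0.007,0,6,0.4]])

```text
time: 48.0
eef_pos: [0.4272, 0.1879, 0.2979]
tcp_rot: [0.682, 0.731, 0.0, -0.0]
contact_force: [0.2, 0.0, 0.0]
opening: 0.703
finger_force: 0.0
```

>>> send_rows(steps=[[0.02,0,0.03,0,0.4],[0.02,0,0.07,0,0.4],[0.02,0,0.11,0,0.4],[0.02,0,0.14,0,0.4],[0.02,0,0.14,0,0.4],[0.02,0,0.14,0,0.4],[0.02,0,0.14,0,0.4]])

```text
time: 48.7
eef_pos: [0.4284, 0.206, 0.1605]
tcp_rot: [0.682, 0.731, 0.002, 0.001]
contact_force: [0.1, 0.5, -0.2]
opening: 0.702
finger_force: 0.0
```

```bash
python3 - <<'E'
from h import *
st=ctrl.get_state();print(st["eef_pos"],st["tcp_rot"],st["opening"],st["finger_force"],tool((.4256,.2048,.037),st=st))
E
```

```text
[0.4284 0.206  0.1605] [0.682  0.7314 0.0016 0.0011] 0.7022802300098829 0.0 [-0.0011 -0.0033  0.1235]
```

>>> send_rows(steps=[[-0.001,-0.002,0.03,0,0.4],[-0.001,-0.002,0.06,0,0.4],[-0.001,-0.002,0.085,0,0.4],[-0.001,-0.002,0.105,0,0.4],[-0.001,-0.002,0.117,0,0.4],[-0.001,-0.002,0.124,0,0.4],[-0.001,-0.002,0.124,0,0.4],[-0.001,-0.002,0.124,0,0.4],[-0.001,-0.002,0.124,0,0.4]])

```text
time: 49.6
eef_pos: [0.426, 0.2048, 0.0355]
tcp_rot: [0.682, 0.731, 0.001, 0.001]
contact_force: [0.4, 0.6, 0.9]
opening: 0.7
finger_force: 0.0
```

>>> send_rows(steps=[[0,0,0,0,0.2],[0,0,0,0,0],[0,0,0,0,-0.2],[0,0,0,0,-0.4],[0,0,0,0,-0.4],[0,0,0,0,-0.4],[0,0,0,0,-0.4]])

```text
time: 50.3
eef_pos: [0.4252, 0.2046, 0.0348]
tcp_rot: [0.682, 0.731, 0.0, 0.0]
contact_force: [-2.9, -0.2, 4.9]
opening: 0.403
finger_force: 34.9
```

>>> send_rows(steps=[[0,0,-0.01,0,-0.4],[0,0,-0.03,0,-0.4],[0,0,-0.07,0,-0.4],[0,0,-0.11,0,-0.4],[0,0,-0.15,0,-0.4],[0,0,-0.19,0,-0.4],[0,0,-0.23,0,-0.4],[0,0,-0.265,0,-0.4],[0,0,-0.265,0,-0.4]])

```text
time: 51.2
eef_pos: [0.4273, 0.2052, 0.3061]
tcp_rot: [0.682, 0.731, 0.005, 0.003]
contact_force: [0.3, 0.2, 0.5]
opening: 0.405
finger_force: 35.2
```

>>> send_rows(steps=[[-0.015,0,0,2,-0.4],[-0.05,-0.001,0,8,-0.4],[-0.1,-0.002,0,15,-0.4],[-0.15,-0.003,0,23,-0.4],[-0.2,-0.004,0,31,-0.4],[-0.25,-0.005,0,39,-0.4],[-0.3,-0.006,0,47,-0.4],[-0.35,-0.007,0,55,-0.4],[-0.4,-0.008,0,63,-0.4],[-0.45,-0.009,0,71,-0.4],[-0.5,-0.01,0,79,-0.4],[-0.53,-0.01,0,84,-0.4]])

```text
time: 52.4
eef_pos: [0.451, -0.3278, 0.2975]
tcp_rot: [0.996, 0.084, -0.001, -0.001]
contact_force: [-0.6, -0.1, -0.9]
opening: 0.398
finger_force: 35.2
```

>>> send_rows(steps=[[0,0.01,0.03,0,-0.4],[0,0.01,0.07,0,-0.4],[0,0.01,0.11,0,-0.4],[0,0.01,0.15,0,-0.4],[0,0.01,0.17,0,-0.4],[0,0.01,0.17,0,-0.4],[0,0.01,0.17,0,-0.4],[0,0.01,0.17,0,-0.4]])

```text
time: 53.2
eef_pos: [0.4547, -0.3355, 0.1312]
tcp_rot: [0.996, 0.087, 0.001, 0.001]
contact_force: [0.6, 0.6, -1.1]
opening: 0.402
finger_force: 35.2
```

```bash
python3 - <<'E'
from h import *
st=ctrl.get_state();print(st["eef_pos"],st["tcp_rot"],st["opening"],st["finger_force"],tool((.4527,-.3353,.039),st=st))
E
```

```text
[ 0.4547 -0.3355  0.1312] [0.9962 0.0873 0.001  0.0013] 0.4019265931474757 35.184770875785034 [-0.0021 -0.0008  0.0922]
```

>>> send_rows(steps=[[-0.001,0,0.02,0,-0.4],[-0.001,0,0.04,0,-0.4],[-0.001,0,0.06,0,-0.4],[-0.001,0,0.077,0,-0.4],[-0.001,0,0.086,0,-0.4],[-0.001,0,0.09,0,-0.4],[-0.001,0,0.09,0,-0.4],[-0.001,0,0.09,0,-0.4],[-0.001,0,0.091,0,-0.4],[-0.001,0,0.092,0,-0.4],[-0.001,0,0.092,0,-0.4],[-0.001,0,0.092,0,-0.4]])

```text
time: 54.4
eef_pos: [0.4529, -0.3348, 0.0374]
tcp_rot: [0.996, 0.087, 0.0, 0.0]
contact_force: [-0.2, 0.3, -0.0]
opening: 0.403
finger_force: 35.2
```

>>> send_rows(steps=[[0,0,0.001,0,-0.4],[0,0,0.002,0,-0.4],[0,0,0.002,0,-0.4],[0,0,0.002,0,-0.4]])

```text
time: 54.8
eef_pos: [0.4529, -0.335, 0.0359]
tcp_rot: [0.996, 0.087, -0.0, -0.0]
contact_force: [-1.6, 1.9, 5.0]
opening: 0.399
finger_force: 35.7
```

>>> send_rows(steps=[[0,0,0,0,-0.1],[0,0,0,0,0.1],[0,0,0,0,0.3],[0,0,0,0,0.3],[0,0,0,0,0.3],[0,0,-0.02,0,0.3],[0,0,-0.06,0,0.3],[0,0,-0.11,0,0.3],[0,0,-0.16,0,0.3],[0,0,-0.21,0,0.3],[0,0,-0.25,0,0.3],[0,0,-0.265,0,0.3]])

```text
time: 56.0
eef_pos: [0.4541, -0.3361, 0.3064]
tcp_rot: [0.996, 0.087, 0.003, 0.004]
contact_force: [-0.4, 0.4, -0.3]
opening: 0.651
finger_force: 0.0
```

>>> send_rows(steps=[[0.004,-0.03,0,-5,0.6],[0.01,-0.08,0,-13,0.9],[0.017,-0.13,0,-21,0.9],[0.024,-0.18,0,-29,0.9],[0.031,-0.23,0,-37,0.9],[0.038,-0.28,0,-45,0.9],[0.045,-0.33,0,-53,0.9],[0.052,-0.38,0,-61,0.9],[0.059,-0.43,0,-69,0.9],[0.066,-0.48,0,-77,0.9],[0.073,-0.53,0,-84,0.9],[0.08,-0.575,0,-84,0.9]])

```text
time: 57.2
eef_pos: [0.4306, 0.247, 0.2989]
tcp_rot: [0.681, 0.732, -0.001, -0.0]
contact_force: [0.9, -1.0, 0.1]
opening: 0.95
finger_force: 0.0
```

>>> send_rows(steps=[[0.02,0,0,0,0.9],[0.02,0,0.03,0,0.9],[0.02,0,0.07,0,0.9],[0.02,0,0.1,0,0.9],[0.02,0,0.1,0,0.9],[0.02,0,0.1,0,0.9],[0.02,0,0.1,0,0.9]])

```text
time: 57.9
eef_pos: [0.4314, 0.2653, 0.2023]
tcp_rot: [0.682, 0.731, 0.001, 0.001]
contact_force: [0.1, 0.1, 0.2]
opening: 0.95
finger_force: 0.0
```

```bash
python3 - <<'E'
from h import *
st,im=snap("wrist","w13");print(st["eef_pos"],st["tcp_rot"],st["opening"],st["finger_force"],tool((.43,.2671,.061),st=st))
m=cv2.inRange(cv2.cvtColor(im,cv2.COLOR_RGB2HSV),(105,120,60),(130,255,255));x,y=proj((.432,.268,.113),"wrist",st).astype(int);print(x,y)
s=np.zeros(m.shape,np.uint8);s[y-35:y+35,x-35:x+35]=m[y-35:y+35,x-35:x+35];M=cv2.moments(s,True);c=(M["m10"]/M["m00"],M["m01"]/M["m00"]);print(c,M["m00"],ray(c,.112,"wrist",st))
E
```

```text
[0.4314 0.2653 0.2023] [0.682  0.7314 0.0014 0.0007] 0.9502284763131431 0.0 [ 0.0018 -0.0017  0.1413]
255 195
(255.03316953316954, 193.44103194103195) 814.0 [0.4312 0.2695 0.112 ]
```

>>> send_rows(steps=[[0.002,0,0.03,0,0.9],[0.002,0,0.06,0,0.9],[0.002,0,0.09,0,0.9],[0.002,0,0.115,0,0.9],[0.002,0,0.13,0,0.9],[0.002,0,0.14,0,0.9],[0.002,0,0.14,0,0.9],[0.002,0,0.14,0,0.9],[0.002,0,0.14,0,0.9]])

```text
time: 58.85
eef_pos: [0.4313, 0.2674, 0.0619]
tcp_rot: [0.682, 0.731, 0.001, 0.001]
contact_force: [0.4, 0.4, 0.3]
opening: 0.948
finger_force: 0.0
```

>>> send_rows(squeeze=40, steps=[[0,0,0,0,0.5],[0,0,0,0,0.3],[0,0,0,0,0.1],[0,0,0,0,0],[0,0,0,0,0],[0,0,0,0,0],[0,0,0,0,0],[0,0,0,0,0]])

```text
time: 59.65
eef_pos: [0.4307, 0.2673, 0.0612]
tcp_rot: [0.682, 0.731, 0.001, 0.0]
contact_force: [-0.7, -0.7, 5.4]
opening: 0.587
finger_force: 42.1
```

>>> send_rows(steps=[[0,0,-0.01,0,0],[0,0,-0.03,0,0],[0,0,-0.07,0,0],[0,0,-0.11,0,0],[0,0,-0.15,0,0],[0,0,-0.19,0,0],[0,0,-0.22,0,0],[0,0,-0.24,0,0],[0,0,-0.24,0,0]])

```text
time: 60.55
eef_pos: [0.4312, 0.2674, 0.3039]
tcp_rot: [0.682, 0.731, 0.003, 0.001]
contact_force: [0.7, -0.1, -1.3]
opening: 0.591
finger_force: 42.1
```

>>> send_rows(steps=[[-0.015,0.001,0,2,0],[-0.05,0.004,0,8,0],[-0.1,0.007,0,15,0],[-0.15,0.011,0,23,0],[-0.2,0.014,0,31,0],[-0.25,0.018,0,39,0],[-0.3,0.022,0,47,0],[-0.35,0.025,0,55,0],[-0.4,0.029,0,63,0],[-0.45,0.032,0,71,0],[-0.5,0.036,0,79,0],[-0.53,0.038,0,84,0]])

```text
time: 61.75
eef_pos: [0.5032, -0.2625, 0.2969]
tcp_rot: [0.997, 0.083, -0.002, -0.001]
contact_force: [0.2, 0.7, -0.4]
opening: 0.591
finger_force: 42.0
```

>>> send_rows(steps=[[0.001,0.008,0.0,0,0],[0.001,0.008,0.03,0,0],[0.001,0.008,0.07,0,0],[0.001,0.008,0.11,0,0],[0.001,0.008,0.14,0,0],[0.001,0.008,0.14,0,0],[0.001,0.008,0.14,0,0],[0.001,0.008,0.14,0,0]])

```text
time: 62.55
eef_pos: [0.5084, -0.2673, 0.1624]
tcp_rot: [0.996, 0.087, 0.001, 0.001]
contact_force: [-0.4, -0.1, -0.6]
opening: 0.591
finger_force: 42.2
```

```bash
python3 - <<'E'
from h import *
st=ctrl.get_state();print(st["eef_pos"],st["tcp_rot"],st["opening"],st["finger_force"],tool((.507,-.267,.065),st=st))
E
```

```text
[ 0.5084 -0.2673  0.1624] [0.9962 0.0874 0.0012 0.0011] 0.5907546195061252 42.21123928902671 [-0.0015 -0.0008  0.0974]
```

>>> send_rows(steps=[[0,-0.001,0.02,0,0],[0,-0.001,0.045,0,0],[0,-0.001,0.065,0,0],[0,-0.001,0.082,0,0],[0,-0.001,0.091,0,0],[0,-0.001,0.095,0,0],[0,-0.001,0.095,0,0],[0,-0.001,0.095,0,0],[0,-0.001,0.096,0,0],[0,-0.001,0.097,0,0],[0,-0.001,0.097,0,0],[0,-0.001,0.097,0,0]])

```text
time: 63.75
eef_pos: [0.5073, -0.2658, 0.0634]
tcp_rot: [0.996, 0.087, 0.0, 0.0]
contact_force: [-1.9, 0.7, -1.8]
opening: 0.586
finger_force: 42.2
```

>>> send_rows(steps=[[0,0,0.001,0,0],[0,0,0.002,0,0],[0,0,0.002,0,0],[0,0,0.002,0,0]])

```text
time: 64.15
eef_pos: [0.5076, -0.2659, 0.0622]
tcp_rot: [0.996, 0.087, 0.0, 0.0]
contact_force: [-1.3, 2.6, 5.8]
opening: 0.588
finger_force: 42.6
```

>>> send_rows(steps=[[0,0,0,0,0.4],[0,0,0,0,0.7],[0,0,0,0,0.9],[0,0,0,0,0.9],[0,0,0,0,0.9],[0,0,-0.03,0,0.9],[0,0,-0.07,0,0.9],[0,0,-0.12,0,0.9],[0,0,-0.17,0,0.9],[0,0,-0.207,0,0.9],[-0.015,0.031,-0.207,0,0.9],[-0.03,0.062,-0.207,0,0.9]])

```text
time: 65.35
eef_pos: [0.4893, -0.3327, 0.2711]
tcp_rot: [0.996, 0.088, 0.002, 0.002]
contact_force: [0.1, -0.8, -1.2]
opening: 0.95
finger_force: 0.0
```

>>> send_rows(steps=[[0,0,0,0,1],[0,0,0,0,1],[0,0,0,0,1],[0,0,0,0,1],[0,0,0,0,1],[0,0,0,0,1]])

```text
time: 65.95
eef_pos: [0.4888, -0.3315, 0.2683]
tcp_rot: [0.996, 0.088, -0.0, -0.0]
contact_force: [-0.4, 1.0, 0.5]
opening: 1.0
finger_force: 0.0
```

```bash
python3 - <<'E'
from h import *
s0=dict(np.load("pics/w1.npz"));s1,im=snap("wrist","w14");print(s1["eef_pos"],s1["tcp_rot"],s1["contact_force"])
I=cv2.inRange
def cen(m,x0,y0,x1,y1):
    s=np.zeros(m.shape,np.uint8);s[y0:y1,x0:x1]=m[y0:y1,x0:x1]
    n,l,S,c=cv2.connectedComponentsWithStats(s);i=1+np.argmax(S[1:,4]);return c[i],S[i,4]
for st,g in((s0,s0["im"]),(s1,im)):
    h=cv2.cvtColor(g,cv2.COLOR_RGB2HSV);dk=I(g,(0,0,0),(70,70,70))
    for n,m,z,b in(("rinse cap",I(h,(105,120,60),(130,255,255)),.114,(170,120,230,170)),("flux cap",dk,.07,(244,186,268,208)),("flux yellow",I(h,(18,50,120),(38,255,255)),.052,(230,165,285,215)),
      ("white cap",I(g,(205,195,185),(255,255,255))&I(h,(0,0,0),(40,40,255)),.066,(285,125,322,162)),("jar",dk,.036,(188,194,214,214))):
        c,a=cen(m,*b);print(n,a,c,ray(c,z,"wrist",st)[:2])
    K=cv2.cvtColor(g,cv2.COLOR_RGB2GRAY)
    T=s0["im"][131:160,289:320]
    q=cv2.matchTemplate(np.ascontiguousarray(g[115:180,270:340]),np.ascontiguousarray(T),cv2.TM_CCOEFF_NORMED);_,v,_,l=cv2.minMaxLoc(q);print("white tmpl",v,l[0]+270,l[1]+115)
_,t=snap("top","t14")
g=t[145:185,122:162];print("sink px dark on chip",cen(I(g,(60,60,60),(150,150,150)),8,5,34,34))
E
```

```text
[ 0.4888 -0.3315  0.2683] [ 0.9961  0.0877 -0.     -0.0001] [-0.384   0.9695  0.4657]
rinse cap 538 [197.5762 147.5186] [ 0.5098 -0.2677]
flux cap 81 [253.321  196.9877] [ 0.4509 -0.3346]
flux yellow 42 [263.7143 181.3095] [ 0.4677 -0.345 ]
white cap 1 [312. 148.] [ 0.5223 -0.3925]
jar 196 [199.5612 204.6122] [ 0.4147 -0.2655]
white tmpl 1.0 289 131
rinse cap 545 [197.0606 146.7633] [ 0.5103 -0.2665]
flux cap 78 [253.141  196.6282] [ 0.4514 -0.3336]
flux yellow 42 [263.5952 181.0238] [ 0.4681 -0.344 ]Traceback (most recent call last):
  File "<stdin>", line 11, in <module>
  File "<stdin>", line 6, in cen
    return _wrapfunc(a, 'argmax', axis=axis, out=out, **kwds)
    return bound(*args, **kwds)
ValueError: attempt to get argmax of an empty sequence
```

Rinse and flux are back within about 1 mm. Checking the white bottle and the jar by template match.

```bash
python3 - <<'E'
from h import *
a=cv2.imread("pics/w1.png");b=cv2.imread("pics/w14.png")
for n,(x,y,w,h) in dict(white=(287,127,33,34),jar=(190,190,24,26),flux=(238,170,36,40)).items():
    q=cv2.matchTemplate(b[y-20:y+h+20,x-20:x+w+20],a[y:y+h,x:x+w],cv2.TM_CCOEFF_NORMED);_,v,_,l=cv2.minMaxLoc(q);print(n,v,l[0]-20,l[1]-20)
s=ctrl.get_state();print(s["time"],s["contact_force"],abs(s["dq"]).max())
E
```

```text
white 0.9282618165016174 1 1
jar 0.9723885655403137 0 0
flux 0.9773866534233093 0 0
66.0 [-0.2666  0.2383  0.2607] 0.0033571352606148815
```

```bash
python3 -c "
from plant import ctrl
print(ctrl.sign_off())"
```

```text
the job is handed in; nothing more can be done
None
```

The job is handed in with no verdict shown: the heat sink lies flat on the chip about 2 mm off centre and square, the rinse and flux bottles are back within about 1 mm and the white one within about 2 mm, none tipped, and the jar did not move.

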